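# Clamp a broken edging tile in the gluing jig

## Task

The two halves of a broken clay edging tile lie on the bed of the gluing jig: without touching the tile itself, first crank the screw jaw in until it touches the half on its side, while the clamp's pad is still clear of the other half. Then pump the ratchet trigger at the other end until its pad has pushed the halves together and presses them firmly, with its springs about half squeezed in (roughly 15 newtons) and never so hard that the clay could crack. Finish while still holding the trigger pushed in with the fingers so that the pressure stays on, and leave the pots, mister, scoop, cloche and clip where they are.

Things in the scene. Friction and masses are not known exactly. Their poses are not given: they have to be found in the camera images.
- jig: Fixed gluing jig, wooden base plank 120 x 500 x 20 mm; origin at the centre of its underside. Its y axis is the clamping line, on which all parts are centred: crank end at +y, trigger clamp at -y; z up. A steel bed (top 26 mm above the stone) between two low side rails (64 mm apart, tops 36 mm above the stone) carries the two tile halves. Nothing on it is taller than 130 mm
- tile_crank_side: half of a broken clay edging tile, loose on the bed, the one nearer the crank: 60 mm (x) x 55 mm (y) x 22 mm plus a rib, 29 mm tall in all, about 0.2 kg; origin at the centre of its underside, axes along the jig's to within 0.03 rad. Before the work starts it stands 8 to 20 mm clear of the screw jaw
- tile_pad_side: the other half, same size, nearer the trigger clamp; origin at the centre of its underside. At the start there is a gap of 4 to 24 mm between the halves
- screw_jaw: steel jaw plate 56 mm wide (x), 12 mm thick (y), moved along the clamping line by the crank: 18 mm towards the halves (jig -y) per clockwise turn seen from above, 36 mm at most. It is self-locking: it stays where the crank leaves it
- screw_jaw_face (a point): centre of the screw jaw's face that meets the tile half (the face looks along jig -y)
- crank (a joint): crank angle in rad, 0 at the start, grows clockwise seen from above (closing); 2 pi is 18 mm of jaw travel. Stiff: about 0.1 N m to turn
- crank_axis (a point): point on the crank's upright axis, at mid height of the crank knob
- crank_knob (a point): middle of the upright, freely spinning wooden knob on the crank arm: 22 mm diameter, 45 mm tall, 40 mm from the crank axis; the arm's top is 22 mm below this point. It circles above the gearbox (60 x 60 mm, top 70 mm above the stone); at the start it lies on the jig's -x side of the axis
- trigger: upright black trigger paddle of the ratchet clamp, 30 mm wide (x), 14 mm thick (y), from 56 to 118 mm above the stone. It slides 20 mm along jig +y, towards a fixed grip post 24 mm in front of it (30 mm wide, 18 mm thick, top 122 mm above the stone); a damped spring of 3 to 5.6 N brings it back. Pushed, or squeezed towards the post, it drives the toothed bar
- trigger_back (a point): point on the middle of the trigger's outer face (looks along jig -y), 98 mm above the stone, 20 mm below the trigger's top; push here along jig +y. The space behind it is free above the plank and the 50 mm high toothed bar (which has 3 mm of teeth on top)
- pad: rubber faced pressing pad on the end of the ratchet bar, 50 mm wide, 26 mm tall, 45 mm above the stone at its middle, carried on springs of 3 N per mm
- pad_face (a point): centre of the pad's face that meets the tile half (looks along jig +y)
- pad_spring (a joint): how far the pad's springs are pressed in, m: 0 free, 0.010 at most; 0.001 for every 3 N on the tile. This force lasts only while the trigger is held: let go, it drops to about 4 N or less. The push needed on the trigger is the pad's force plus the return spring plus 4 N of bar friction (when easing back, the friction counts the other way)
- mister: bystander: green plastic mister bottle, 173 mm tall, 76 mm wide, origin at the centre of its underside
- scoop: bystander: stainless scoop, 205 mm long, lying flat, blade along its own +x
- cloche: bystander: glass cloche, 150 mm wide, 169 mm tall, fragile, origin at the centre of its open underside
- clip: bystander: spring-loaded steel clip lying flat, 70 x 26 mm, 20 mm tall
- pot1: bystander: empty clay pot 1, 84 mm wide at the rim, 80 mm tall, standing on the turntable; origin at the centre of its underside
- pot2: bystander: empty clay pot 2, 84 mm wide at the rim, 80 mm tall, standing on the turntable; origin at the centre of its underside
- pot3: bystander: empty clay pot 3, 84 mm wide at the rim, 80 mm tall, standing on the turntable; origin at the centre of its underside
- bar (a joint): travel of the toothed ratchet bar with the pad along jig +y, m: 0 at the start, 0.062 at most. Pushing the trigger moves it; on the way back the pawl clicks over the teeth (8.5 mm pitch) and the bar stays, held by 4 N of friction. A full stroke gains 17 mm (an unhurried one; a shorter one 8.5 mm or nothing); up to 8 mm of a stroke can be lost before a tooth is caught
Things that resemble listed ones, but are neither listed nor needed, are in the scene too. What is shaped like the tile_crank_side but black or green is not meant. What is shaped like the tile_pad_side but black is not meant.

How it is judged:
By the outcome, as a careful person would: the job done as asked, in the order asked, and still so for the second after the job is handed in, while the arm keeps its last pose, push and grip.
It also fails if it takes over 67 s, if anything falls off the work surface, if the arm or the gripper's body presses on something with over 40 N, if the wrist force passes 120 N, or if a joint passes its speed limit or range.

## Robot

A 6-joint arm with a two-finger parallel gripper is mounted at the origin on the work surface. World frame = base frame: x ahead of the robot, y to its left, z up, the work surface at z = 0. Lengths are in mm, angles in degrees, forces in N, time in s.
With the tool pointing down it reaches from about 350 to 850 mm from the base axis. Payload 8.1 kg.
Tool frame: the origin (TCP) lies at the very end of the fingers, on their centre line; the grasp point (between the pads) lies 19 mm behind it (r.grasp_offset is the distance from the TCP to the grasp point, in mm); z points along the fingers, y is the line along which they close (so a half turn about z gives the same grasp; the last joint's range is limited). The gripper opens to 85 mm and grips with 20 to 120 N. Pads are 22 mm wide; open, the fingers measure 114 mm over their backs; the gripper's body (76 mm by 85 mm) begins 54 mm behind the grasp point. The pads swing forward as they close: fully open they stand 13 mm farther back than shut.
Start: joints at [64.893, 7.471, 85.268, -0, 87.261, -4.893], TCP at [207.295, 563.058, 231.292] pointing down, gripper open.
Joint ranges: [-169.43, 169.43], [-51.17, 129.36], [1.28, 143.12], [-76.62, 256.62], [0, 156.53], [-152.29, 152.29]. Speed limits (degrees/s): [136.94, 136.94, 159.86, 180, 180, 180].

## Interface

Orientations are given as [roll, pitch, yaw] about the fixed x, y, z axes, in that order (R = Rz(yaw) Ry(pitch) Rx(roll)).
In Python, from bench import r gives the robot as it stands.
- The arm moves only by the tool carry_out, never from a script. Its argument "commands" is a list of rows, each an object with "jaw": the finger opening in m, from 0 to 0.0854; "translation": the shift along the tool's x, y, z in m, a list of three; "spin": the turn about the tool's z in rad. A call has exactly 8 rows; each row shifts and turns the commanded pose from where the row before left it, along the tool's axes as they then stand; what a row does not reach is not made up. A row lasts 1/12 s, in which the tool goes at most 41.7 mm and 7.16 degrees, less where a joint would pass 70% of its speed; a pose out of reach is approached as far as the arm can. A call is refused whole if a number of a shift passes 0.0417 or a number of a turn 0.125, either way. A call with a gripper value outside its range is refused whole. The fingers move at their own pace and stop on an object; "squeeze" is the grip in N (left out, the last holds). Time passes only in rows, so rows that do not move let the fingers close, or fill a call up. It gives the time, the measured TCP pose, the force, the opening and the grip force at its end, in the units of the state.
- r.sense(): the state, without advancing time (a new reading comes with each control period).
- r.snapshot(name): name is "scene" or "side" or "wrist"; returns a dict with "pixels" (420x560x3 uint8, blue, green, red), "K" (3x3 intrinsics, pixels), "extrinsics" (4x4, takes a point from camera to world coordinates). Camera axes: x right, y down, z forward; pixel columns grow to the right and rows downward; lengths in mm; the calibration is good to about 2 mm. A picture is of the moment at which its call begins. There is no depth.
- r.hand_in(): hands the job in; it is judged then, once.
Trained networks look in a picture, given as the dict that the camera call returned (one of the last four; its "shot" number tells which), for a name from the list of things; names that differ only in an ending like _2 or _b are one class to them, and where a whole thing is asked for, a point or a joint stands for the part that bears it (a point fixed in the world has none). Each returns a list of dicts, best first, with "score" (0 to 1); they miss things now and then, are a little off and sometimes report something else, mostly with a low value. They report only what shows in the picture. A call takes as long as a camera call. They do not tell look-alikes from the thing itself.
- r.spot_in(picture, target): "xy" ([column, row] in pixels, amid what is visible of it).
- r.regions_of(picture, target): "pixels" (420x560 bool, what is visible of it) and "xy" ([column, row] in pixels, amid what is visible of it).
- r.landmark_of(picture, target): "xy" ([column, row] in pixels: a listed point, or the origin of a listed thing).
The state is a dict: "time": time; "joint_pos": joint angles; "qd": joint speeds; "joint_efforts": joint torques, N m; "tool_pos": TCP position; "tcp_rot": TCP orientation; "ft_force": force on the tool from outside, world axes, zero at the start; "wrist_torque": the same for the moment, N m; "finger_gap": finger opening in mm; "grip_force": force on a finger pad.
Only numpy, scipy, OpenCV 4.12 (cv2) and the standard library are available. Lean on these libraries where they do the work, as an engineer would, in place of code of your own. Each camera call takes 0.05 s, during which the arm holds its last target. There are 200 camera calls.

## Working session

There is one attempt and no reset: what is moved stays moved. The work goes in short steps, Python scripts to look and compute and a tool call to move; the robot and the scene stay as the last step left them, time stands still between calls to the robot, and variables do not carry over. Pictures are saved under pics/ and viewed, at most 10 in all, crops included, and the job is handed in when it is done.

Besides the shell and the picture viewer there is one more tool, called after "Call:" by a JSON object that holds its "op" and its "data", one argument or row to a line. carry_out: Moves the arm, as the interface text tells. Its arguments: {"type":"object","properties":{"commands":{"type":"array","items":{"type":"object","properties":{"jaw":{"type":"number"},"translation":{"type":"array","items":{"type":"number"}},"spin":{"type":"number"}}}},"squeeze":{"type":"number"}},"required":["commands"]}

```bash
mkdir -p pics; ls
cat > h.py <<'E'
import numpy as np, cv2
from bench import r
def P(c):
    return c["K"]@np.linalg.inv(c["extrinsics"])[:3]
def tri(obs):
    A=[]
    for c,xy in obs:
        p=P(c); A+= [xy[0]*p[2]-p[0], xy[1]*p[2]-p[1]]
    v=np.linalg.svd(np.array(A)/np.linalg.norm(A,axis=1)[:,None]*1.0)[2][-1]
    return v[:3]/v[3]
def atz(c,xy,z):
    E=c["extrinsics"]; d=E[:3,:3]@np.linalg.solve(c["K"],[xy[0],xy[1],1]); o=E[:3,3]
    return o+d*(z-o[2])/d[2]
def proj(c,X):
    q=P(c)@np.append(X,1); return q[:2]/q[2]
E
python3 - <<'E'
from h import *
a=r.snapshot("scene"); b=r.snapshot("side")
cv2.imwrite("pics/a.png",a["pixels"]); cv2.imwrite("pics/b.png",b["pixels"])
for n in ["jig","tile_crank_side","tile_pad_side","screw_jaw_face","crank_axis","crank_knob","trigger_back","pad_face","trigger"]:
    for nm,c in (("scene",a),("side",b)):
        print(n,nm,[(np.round(d["xy"]).tolist(),round(d["score"],2)) for d in r.landmark_of(c,n)][:4])
s=r.sense(); print(s["time"],s["tool_pos"],s["tcp_rot"],s["ft_force"])
E
```

```text
pics
jig scene [([295.0, 232.0], 0.82), ([114.0, 245.0], 0.15)]
jig side [([263.0, 238.0], 0.71)]
tile_crank_side scene [([312.0, 225.0], 0.85), ([279.0, 200.0], 0.57), ([311.0, 192.0], 0.52)]
tile_crank_side side [([194.0, 245.0], 0.96), ([228.0, 266.0], 0.93), ([249.0, 226.0], 0.68), ([266.0, 235.0], 0.67)]
tile_pad_side scene [([350.0, 264.0], 0.7), ([287.0, 227.0], 0.64), ([242.0, 208.0], 0.64), ([248.0, 282.0], 0.46)]
tile_pad_side side [([270.0, 237.0], 0.94), ([278.0, 197.0], 0.7), ([255.0, 294.0], 0.59)]
screw_jaw_face scene [([326.0, 214.0], 0.77)]
screw_jaw_face side [([243.0, 214.0], 0.72)]
crank_axis scene [([363.0, 191.0], 0.58)]
crank_axis side [([211.0, 185.0], 0.46)]
crank_knob scene [([354.0, 187.0], 0.53), ([227.0, 232.0], 0.42)]
crank_knob side [([310.0, 264.0], 0.63), ([206.0, 188.0], 0.61)]
trigger_back scene [([232.0, 221.0], 0.64)]
trigger_back side [([315.0, 250.0], 0.73)]
pad_face scene [([276.0, 224.0], 0.46)]
pad_face side [([241.0, 214.0], 0.63), ([280.0, 238.0], 0.53)]
trigger scene [([230.0, 228.0], 0.59)]
trigger side [([310.0, 266.0], 0.61)]
1.0 [207.27675855 563.06173573 231.29777057] [-1.79998654e+02 -1.40856366e-03  1.59785797e+02] [-0.92025263  0.37442957  0.17179934]
```

Run:
```python
import cv2,numpy as np
a=cv2.imread("pics/a.png");b=cv2.imread("pics/b.png")
A=cv2.resize(a[130:310,180:420],(800,600),interpolation=cv2.INTER_CUBIC);cv2.imwrite("pics/ac.png",A)
B=cv2.resize(b[150:330,150:390],(800,600),interpolation=cv2.INTER_CUBIC);cv2.imwrite("pics/bc.png",B)
```

```text
(no output)
```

View pics/a.png

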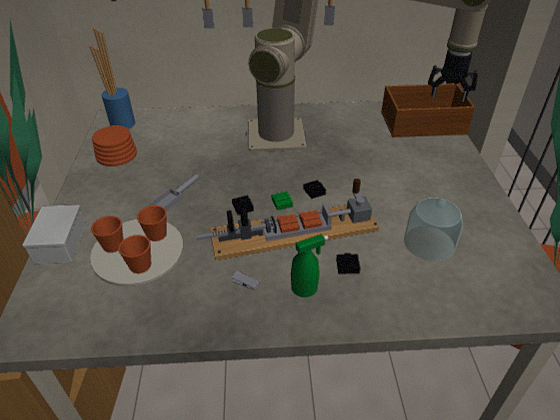

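View pics/bc.png

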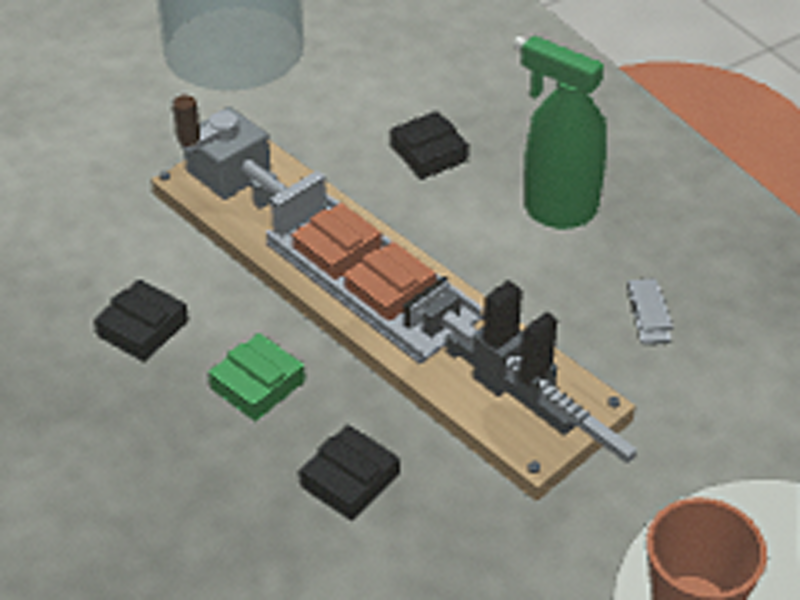

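View pics/ac.png

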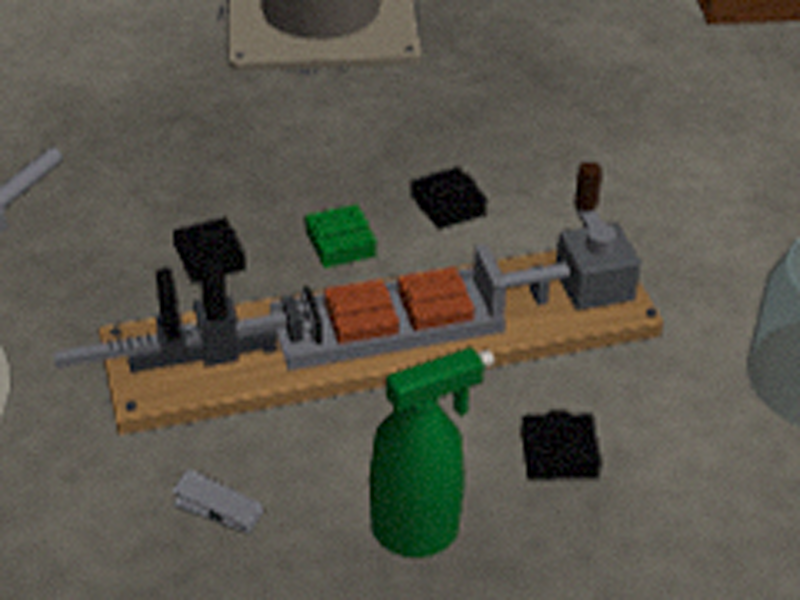

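The scene shows the jig with the two terracotta halves on its bed (scene px about (287,227) and (312,225)). The look-alikes lie off the jig: black at (243,204), (315,188) and (348,264), green at (282,200). The brown knob at (356,186) and the black trigger paddle at (230,221) are the parts to handle, and the crop confirms the terracotta pair between pad and jaw.

```bash
cat >> h.py <<'E'
Z={"jig":0,"tile_crank_side":26,"tile_pad_side":26}
E
python3 - <<'E'
from h import *
a=r.snapshot("scene"); b=r.snapshot("side")
G={}
for n,pa,pb in [("jig",(295,232),(263,238)),("tile_crank_side",(312,225),(249,226)),("tile_pad_side",(287,227),(270,237)),("screw_jaw_face",(326,214),(243,214)),("crank_axis",(363,191),(211,185)),("crank_knob",(354,187),(206,188)),("trigger_back",(232,221),(315,250)),("pad_face",(276,224),(280,238))]:
    o=[]
    for c,p in((a,pa),(b,pb)):
        L=[d for d in r.landmark_of(c,n) if np.hypot(*(np.array(d["xy"])-p))<9]
        if L:o.append((c,L[0]["xy"]))
    if len(o)<2: print(n,"miss");continue
    X=tri(o);G[n]=X
    print(n,np.round(X,1),[np.round(proj(c,X)-q,1).tolist() for c,q in o])
d=G["crank_axis"]-G["trigger_back"]; print(np.degrees(np.arctan2(d[1],d[0])))
for c in(a,b): print(np.round(c["extrinsics"][:3,3]), c["K"][0,0])
w=r.snapshot("wrist"); print(np.round(w["extrinsics"],2),w["K"])
E
```

```text
jig [555.1  35.    2. ] [[-0.0, 0.5], [-0.9, -0.2]]
tile_crank_side [542.4  80.6  22.4] [[0.2, -1.1], [1.7, 0.7]]
tile_pad_side [550.9   8.1  16.9] [[-0.0, 0.5], [-1.0, -0.2]]
screw_jaw_face [529.3 117.   36. ] [[-0.3, 0.8], [-1.4, -0.7]]
crank_axis [501.7 216.3 118.5] [[-0.0, 0.0], [-0.0, -0.0]]
crank_knob [475.4 220.7  97.4] [[-1.1, 0.5], [-1.0, -1.6]]
trigger_back miss
pad_face [566.1 -29.5  46.7] [[-0.0, 0.8], [-2.1, -0.4]]Traceback (most recent call last):
  File "<stdin>", line 12, in <module>
KeyError: 'trigger_back'
```

Run:
```python
from h import *
w=r.snapshot("wrist"); s=r.sense()
from scipy.spatial.transform import Rotation as R
T=np.eye(4);T[:3,:3]=R.from_euler("xyz",s["tcp_rot"],degrees=True).as_matrix();T[:3,3]=s["tool_pos"]
print(np.round(np.linalg.inv(T)@w["extrinsics"],2),w["K"],s["time"])
# move for yaw=104 TCP to (490,120,330)
d=np.array([490,110,330])-s["tool_pos"]; print(d, T[:3,:3].T@d)
```

```text
[[   0.     -0.96   -0.26   65.53]
 [   1.      0.      0.     -1.23]
 [  -0.     -0.26    0.96 -143.27]
 [   0.      0.      0.      1.  ]] [[307.07441022   0.         282.4112645 ]
 [  0.         307.07441022 210.37346951]
 [  0.           0.           1.        ]] 1.95
[ 282.71008518 -453.06104732   98.71569539] [-421.82984144 -327.49129703  -98.70728758]
```

Call:
{"op": "carry_out", "data": {
  "commands": [
    {"translation": [-0.0296, -0.0203, -0.0062]},
    {"translation": [-0.0296, -0.0203, -0.0062]},
    {"translation": [-0.0296, -0.0203, -0.0062]},
    {"translation": [-0.0296, -0.0203, -0.0062]},
    {"translation": [-0.0296, -0.0203, -0.0062]},
    {"translation": [-0.0296, -0.0203, -0.0062]},
    {"translation": [-0.0296, -0.0203, -0.0062]},
    {"translation": [-0.0296, -0.0203, -0.0062]}
  ]
}}

```text
invalid input
```

Call:
{"op": "carry_out", "data": {
  "commands": [
    {"translation": [-0.0296, -0.0203, -0.0062]},
    {"translation": [-0.0296, -0.0203, -0.0062]},
    {"translation": [-0.0296, -0.0203, -0.0062]},
    {"translation": [-0.0296, -0.0203, -0.0062]},
    {"translation": [-0.0296, -0.0203, -0.0062]},
    {"translation": [-0.0296, -0.0203, -0.0062]},
    {"translation": [-0.0296, -0.0203, -0.0062]},
    {"translation": [-0.0296, -0.0203, -0.0062]}
  ]
}}

```text
invalid input
```

Call:
{"op": "carry_out", "data": {
  "commands": [
    {"spin": 0.122},
    {"spin": 0.122},
    {"spin": 0.122},
    {"spin": 0.122},
    {"spin": 0.122},
    {"spin": 0.122},
    {"spin": 0.122},
    {"spin": 0.122}
  ]
}}

```text
invalid input
```

```bash
cat > look.py <<'E'
from h import *
import sys,pickle
c=r.snapshot("wrist"); s=r.sense(); print(s["time"],np.round(s["tool_pos"],1),np.round(s["tcp_rot"],2),np.round(s["ft_force"],2))
cv2.imwrite("pics/%s.png"%sys.argv[1],c["pixels"])
H={"jig":0,"tile_crank_side":26,"tile_pad_side":26,"screw_jaw_face":None,"pad_face":45,"trigger_back":98,"crank_axis":None,"crank_knob":None}
out={}
for n in H:
    L=[(np.round(d["xy"],1).tolist(),round(d["score"],2)) for d in r.landmark_of(c,n)][:4]; out[n]=L
    print(n,L,[np.round(atz(c,l[0],H[n]),1)[:2].tolist() for l in L] if H[n] is not None else "")
c.pop("pixels"); pickle.dump((c,out),open(sys.argv[1]+".pkl","wb"))
E
python3 look.py w1
```

```text
2.0 [207.3 563.1 231.3] [180.    -0.   159.78] [-0.27 -0.53 -0.82]
jig [] []
tile_crank_side [] []
tile_pad_side [] []
screw_jaw_face [] 
pad_face [] []
trigger_back [] []
crank_axis [] 
crank_knob []
```

View pics/w1.png

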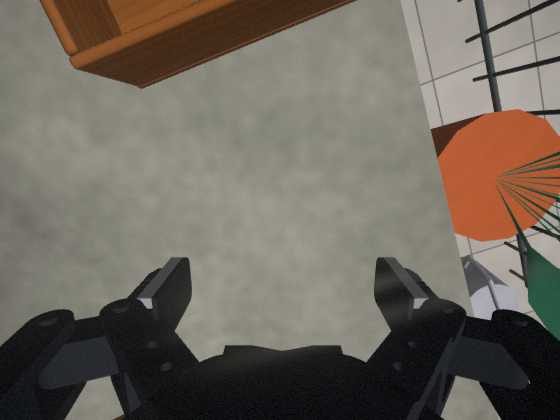

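The picture shows only bare stone, because the moves were refused (each row needs every field). Fingers sit at rows 260–350.

Call:
{"op": "carry_out", "data": {
  "commands": [
    {"translation": [-0.0296, -0.0203, -0.0062], "spin": 0, "jaw": 0.085},
    {"translation": [-0.0296, -0.0203, -0.0062], "spin": 0, "jaw": 0.085},
    {"translation": [-0.0296, -0.0203, -0.0062], "spin": 0, "jaw": 0.085},
    {"translation": [-0.0296, -0.0203, -0.0062], "spin": 0, "jaw": 0.085},
    {"translation": [-0.0296, -0.0203, -0.0062], "spin": 0, "jaw": 0.085},
    {"translation": [-0.0296, -0.0203, -0.0062], "spin": 0, "jaw": 0.085},
    {"translation": [-0.0296, -0.0203, -0.0062], "spin": 0, "jaw": 0.085},
    {"translation": [-0.0296, -0.0203, -0.0062], "spin": 0, "jaw": 0.085}
  ]
}}

```text
time: 3.07
tool_pos: [374.1, 327.3, 281.4]
tcp_rot: [180.0, 0.0, 159.8]
ft_force: [0.6, 0.1, -0.2]
finger_gap: 85.0
grip_force: 0.0
```

Call:
{"op": "carry_out", "data": {
  "commands": [
    {"translation": [-0.0296, -0.0203, -0.0062], "spin": 0, "jaw": 0.085},
    {"translation": [-0.0296, -0.0203, -0.0062], "spin": 0, "jaw": 0.085},
    {"translation": [-0.0296, -0.0203, -0.0062], "spin": 0, "jaw": 0.085},
    {"translation": [-0.0296, -0.0203, -0.0062], "spin": 0, "jaw": 0.085},
    {"translation": [-0.0296, -0.0203, -0.0062], "spin": 0, "jaw": 0.085},
    {"translation": [-0.0296, -0.0203, -0.0062], "spin": 0, "jaw": 0.085},
    {"translation": [-0.0296, -0.0203, -0.0062], "spin": 0, "jaw": 0.085},
    {"translation": [-0.0296, -0.0203, -0.0062], "spin": 0, "jaw": 0.085}
  ]
}}

```text
time: 3.73
tool_pos: [540.3, 92.9, 331.0]
tcp_rot: [180.0, 0.0, 159.8]
ft_force: [0.2, 0.0, 0.5]
finger_gap: 85.2
grip_force: 0.0
```

Call:
{"op": "carry_out", "data": {
  "commands": [
    {"translation": [0, 0, 0], "spin": 0.122, "jaw": 0.085},
    {"translation": [0, 0, 0], "spin": 0.122, "jaw": 0.085},
    {"translation": [0, 0, 0], "spin": 0.122, "jaw": 0.085},
    {"translation": [0, 0, 0], "spin": 0.122, "jaw": 0.085},
    {"translation": [0, 0, 0], "spin": 0.122, "jaw": 0.085},
    {"translation": [0, 0, 0], "spin": 0.122, "jaw": 0.085},
    {"translation": [0, 0, 0], "spin": 0.122, "jaw": 0.085},
    {"translation": [0, 0, 0], "spin": 0.122, "jaw": 0.085}
  ]
}}

```text
time: 4.4
tool_pos: [539.5, 94.6, 330.6]
tcp_rot: [180.0, 0.0, 103.5]
ft_force: [0.2, -0.0, 0.2]
finger_gap: 84.8
grip_force: 0.0
```

```bash
python3 look.py w2
```

```text
4.45 [539.5  94.6 330.5] [180.     0.   102.98] [ 0.42 -0.65 -0.28]
jig [([280.7, 217.5], 0.75)] [[555.5, 19.9]]
tile_crank_side [([283.2, 186.4], 0.86), ([194.8, 212.7], 0.81), ([173.1, 135.0], 0.68)] [[546.2, 75.0], [425.6, 4.4], [377.3, 110.3]]
tile_pad_side [([191.9, 285.1], 0.93), ([278.7, 227.2], 0.65), ([396.7, 150.0], 0.57)] [[440.6, -117.2], [554.5, 11.6], [692.2, 164.7]]
screw_jaw_face [([286.2, 154.3], 0.69)] 
pad_face [([283.2, 258.2], 0.55)] [[571.2, -28.6]]
trigger_back [] []
crank_axis [([290.3, 62.0], 0.92), ([278.9, 228.8], 0.49)] 
crank_knob [([254.3, 57.5], 0.91)]
```

View pics/w2.png

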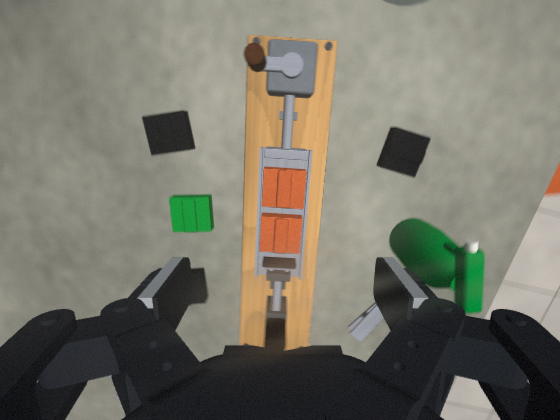

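The wrist view shows the jig from above: knob at (255,55), axis at (291,64), jaw at about row 155, the terracotta halves centred at (284,187) and (282,233), and the pad at row about 262.

```bash
cat >> h.py <<'E'
def rect(c,img,o,yaw,z,xr,yr,s):
    """top view at height z in frame (o,yaw): columns=x, rows=-y, s px/mm"""
    ca,sa=np.cos(yaw),np.sin(yaw)
    W=int((xr[1]-xr[0])*s);Hh=int((yr[1]-yr[0])*s)
    src=[];dst=[]
    for x,y,u,v in((xr[0],yr[1],0,0),(xr[1],yr[1],W,0),(xr[1],yr[0],W,Hh),(xr[0],yr[0],0,Hh)):
        src.append(proj(c,[o[0]+ca*x-sa*y,o[1]+sa*x+ca*y,z]));dst.append((u,v))
    M=cv2.getPerspectiveTransform(np.float32(src),np.float32(dst))
    return cv2.warpPerspective(img,M,(W,Hh),flags=cv2.INTER_CUBIC)
E
python3 - <<'E'
from h import *
import pickle
c,_=pickle.load(open("w2.pkl","rb")); im=cv2.imread("pics/w2.png")
hsv=cv2.cvtColor(im,cv2.COLOR_BGR2HSV)
wood=((hsv[...,0]>10)&(hsv[...,0]<25)&(hsv[...,1]>70)&(hsv[...,2]>90)).astype(np.uint8)
L=[];Rr=[]
for v in range(60,330,3):
    u=np.where(wood[v,225:350])[0]+225
    if len(u)>5:
        L.append(atz(c,(u[0]-.5,v),20)[:2]);Rr.append(atz(c,(u[-1]+.5,v),20)[:2])
for Q in(L,Rr):
    f=cv2.fitLine(np.float32(Q),cv2.DIST_HUBER,0,.01,.01).ravel(); print("dir",np.degrees(np.arctan2(f[1],f[0]))%180,f[2:])
top=[]
for u in range(255,335,3):
    v=np.where(wood[20:60,u])[0]
    if len(v): top.append(atz(c,(u,v[0]+19.5),20)[:2])
f=cv2.fitLine(np.float32(top),cv2.DIST_HUBER,0,.01,.01).ravel(); print("end",np.degrees(np.arctan2(f[1],f[0]))%180,f[2:])
E
```

```text
dir 100.02661 [485.8876   73.78291]
dir 100.18137 [608.33997  69.47757]
end 10.304666 [513.34076 272.4142 ]
```

Call:
{"op": "carry_out", "data": {
  "commands": [
    {"translation": [0, 0, 0], "spin": 0.05, "jaw": 0.085},
    {"translation": [-0.035, 0.004, 0], "spin": 0, "jaw": 0.085},
    {"translation": [-0.035, 0, 0], "spin": 0, "jaw": 0.085},
    {"translation": [-0.035, 0, 0], "spin": 0, "jaw": 0.085},
    {"translation": [-0.035, 0, 0], "spin": 0, "jaw": 0.085},
    {"translation": [-0.03, 0, 0], "spin": 0, "jaw": 0.085},
    {"translation": [0, 0, 0], "spin": 0, "jaw": 0.085},
    {"translation": [0, 0, 0], "spin": 0, "jaw": 0.085}
  ]
}}

```text
time: 5.52
tool_pos: [575.8, -73.1, 330.1]
tcp_rot: [-180.0, -0.0, 100.9]
ft_force: [0.4, 0.9, -1.1]
finger_gap: 84.9
grip_force: 0.0
```

```bash
python3 look.py w3
python3 - <<'E'
from h import *
import pickle
c,o=pickle.load(open("w3.pkl","rb")); im=cv2.imread("pics/w3.png")
c2,o2=pickle.load(open("w2.pkl","rb"))
yaw=np.radians(10.1);O=np.array([555.3,25.9,0]);Rj=np.array([[np.cos(yaw),-np.sin(yaw),0],[np.sin(yaw),np.cos(yaw),0],[0,0,1]])
J=lambda X:Rj.T@(np.array(X)-O)
for n in o:
    for p,_ in o[n]:
        for q,_ in o2[n]:
            X=tri([(c,p),(c2,q)]); e=max(np.abs(proj(c,X)-p).max(),np.abs(proj(c2,X)-q).max())
            if e<4: print(n,p,q,"jig",np.round(J(X),1),round(e,1))
cv2.imwrite("pics/w3c.png",cv2.resize(im[:300,180:380],(800,600*2),interpolation=cv2.INTER_CUBIC)[:600] if 0 else cv2.resize(im[30:330,180:380],None,fx=2,fy=2,interpolation=cv2.INTER_CUBIC))
E
```

```text
5.5667 [575.8 -71.8 330.3] [-1.7998e+02 -3.0000e-02  1.0096e+02] [-0.94  0.52 -0.21]
jig [([281.9, 105.9], 0.6)] [[557.9, 19.3]]
tile_crank_side [([155.4, 7.4], 0.9), ([183.4, 101.4], 0.61)] [[376.8, 104.5], [424.0, -2.2]]
tile_pad_side [([185.0, 190.2], 0.9), ([278.0, 113.4], 0.81), ([410.3, 15.2], 0.6), ([280.9, 15.0], 0.23)] [[439.5, -125.9], [554.8, 7.0], [699.6, 157.8], [536.0, 126.5]]
screw_jaw_face [([280.1, 13.1], 0.9)] 
pad_face [([283.0, 141.2], 0.48)] [[568.6, -27.9]]
trigger_back [([281.7, 254.2], 0.84)] [[593.9, -168.8]]
crank_axis [([283.6, 61.3], 0.48)] 
crank_knob [([280.4, 102.3], 0.63)] 
jig [281.9, 105.9] [280.7, 217.5] jig [ 0.3 -6.8 -2.9] 0.8
tile_crank_side [155.4, 7.4] [173.1, 135.0] jig [-166.6  113.6   10.8] 0.7
tile_crank_side [183.4, 101.4] [194.8, 212.7] jig [-137.6   -3.4    9.6] 1.1
tile_pad_side [185.0, 190.2] [191.9, 285.1] jig [-146.1 -133.8    3.6] 1.1
tile_pad_side [278.0, 113.4] [278.7, 227.2] jig [ -3.6 -18.   13.7] 0.3
tile_pad_side [410.3, 15.2] [396.7, 150.0] jig [170.5 111.7   3.2] 2.2
tile_pad_side [280.9, 15.0] [278.7, 227.2] jig [ -2.4  46.4 206.6] 3.3
screw_jaw_face [280.1, 13.1] [286.2, 154.3] jig [-0.7 98.6 45. ] 1.2
pad_face [283.0, 141.2] [283.2, 258.2] jig [  4.8 -55.1  48. ] 0.9
crank_axis [283.6, 61.3] [290.3, 62.0] jig [    793.3   19734.1 -104763.5] 2.0
crank_axis [283.6, 61.3] [278.9, 228.8] jig [ -0.7  25.  147.8] 3.6
```

View pics/w3c.png

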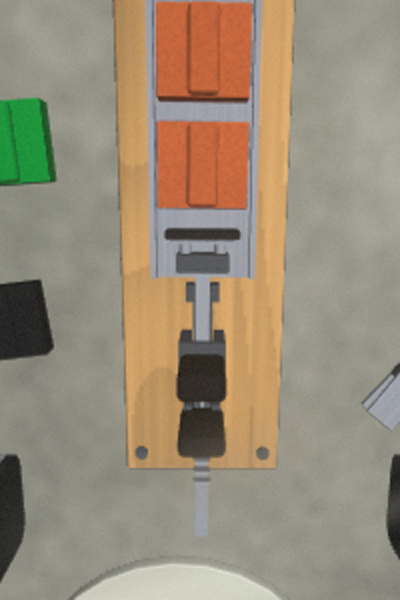

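The crop shows the halves with a gap at crop rows 100–120, the pad at row 235 (clear of the half's edge at 208), the post at (202,377), the trigger at (202,430) and the plank's end at row 467.

```bash
cat >> h.py <<'E'
yaw=np.radians(10.1);O=np.array([555.3,25.9,0]);Rj=np.array([[np.cos(yaw),-np.sin(yaw),0],[np.sin(yaw),np.cos(yaw),0],[0,0,1]])
J=lambda X:Rj.T@(np.array(X)-O)
E
python3 - <<'E'
from h import *
import pickle
for f in("w2","w3"):
    c,o=pickle.load(open(f+".pkl","rb")); im=cv2.imread("pics/%s.png"%f)
    hsv=cv2.cvtColor(im,cv2.COLOR_BGR2HSV)
    red=((hsv[...,0]<12)&(hsv[...,1]>130)&(hsv[...,2]>120)).astype(np.uint8)
    n,l,st,ce=cv2.connectedComponentsWithStats(red)
    for i in range(1,n):
        if st[i,4]>300 and 240<ce[i,0]<320: print(f,"tile",st[i],np.round(ce[i]))
    cols=[262,268,297,301] if f=="w3" else [266,272,299,303]
    print("cols",cols)
    rng=range(0,34) if f=="w3" else range(140,172)
    print([(v,im[v,cols].mean(0).astype(int).tolist()) for v in rng])
c,o=pickle.load(open("w3.pkl","rb"))
print("end", J(atz(c,(280,263.5),20)), "trig back bottom px", J(atz(c,(281,30+455/2),118)),J(atz(c,o["trigger_back"][0][0],98)))
c,o=pickle.load(open("w2.pkl","rb"))
print("end+", J(atz(c,(293,39),20)))
for z in(80,90,100,110): print(z,"axis",J(atz(c,o["crank_axis"][0][0],z)).round(1),"knob",J(atz(c,o["crank_knob"][0][0],z)).round(1))
E
```

```text
w2 tile [ 262  167   44   42 1654] [284. 187.]
w2 tile [ 260  213   42   40 1534] [280. 233.]
cols [266, 272, 299, 303]
[(140, [105, 163, 208]), (141, [104, 162, 209]), (142, [105, 162, 209]), (143, [106, 163, 209]), (144, [107, 165, 210]), (145, [105, 164, 209]), (146, [107, 160, 202]), (147, [113, 141, 163]), (148, [126, 137, 151]), (149, [150, 144, 141]), (150, [156, 148, 147]), (151, [176, 167, 165]), (152, [175, 166, 164]), (153, [173, 165, 163]), (154, [169, 162, 160]), (155, [170, 163, 160]), (156, [169, 162, 159]), (157, [161, 154, 153]), (158, [163, 156, 155]), (159, [161, 154, 152]), (160, [167, 159, 157]), (161, [170, 162, 160]), (162, [171, 164, 161]), (163, [171, 164, 161]), (164, [172, 165, 162]), (165, [170, 163, 162]), (166, [159, 154, 159]), (167, [116, 124, 155]), (168, [106, 120, 160]), (169, [61, 96, 177]), (170, [60, 95, 180]), (171, [66, 110, 210])]
w3 tile [ 258   31   48   48 2205] [281.  54.]
w3 tile [ 259   91   45   43 1914] [281. 112.]
cols [262, 268, 297, 301]
[(0, [162, 153, 150]), (1, [162, 151, 149]), (2, [160, 151, 149]), (3, [162, 153, 150]), (4, [16
[... 353 characters left out ...]
153, 150]), (22, [163, 154, 152]), (23, [163, 154, 150]), (24, [162, 153, 149]), (25, [164, 154, 151]), (26, [163, 154, 152]), (27, [164, 155, 152]), (28, [164, 154, 153]), (29, [164, 153, 153]), (30, [152, 147, 157]), (31, [83, 114, 187]), (32, [62, 101, 196]), (33, [60, 101, 196])]
end [   1.71380178 -248.3008941    20.        ] trig back bottom px [   2.99169671 -194.2456464   118.        ] [   3.89313079 -198.42572073   98.        ]
end+ [  0.68766758 248.09647162  20.        ]
80 axis [ -1.8 208.7  80. ] knob [-44.2 211.   80. ]
90 axis [ -2.  206.9  90. ] knob [-43.3 209.1  90. ]
100 axis [ -2.1 205.  100. ] knob [-42.3 207.2 100. ]
110 axis [ -2.3 203.1 110. ] knob [-41.4 205.2 110. ]
```

Run:
```python
from h import *
import pickle
c,o=pickle.load(open("w3.pkl","rb")); c2,o2=pickle.load(open("w2.pkl","rb"))
print("cam jig",J(c["extrinsics"][:3,3]).round(1),J(c2["extrinsics"][:3,3]).round(1))
for z in(26,28,30): print("jaw bottom",z,J(atz(c,(281,20.1),z))[1].round(2))
for z in(60,64,68,72): print("jaw top",z,J(atz(c,(281,7.8),z))[1].round(2), "w2 157/147.5/149",[J(atz(c2,(285,v),z))[1].round(2) for v in(156.5,150.5,147.5)])
for f,cc,rows in(("w3",c,(30.6,79,90.6,134)),("w2",c2,(167.0,209,213,253))):
    print(f,"tile edges z48",[J(atz(cc,(281,v),48))[1].round(2) for v in rows],"z26",[J(atz(cc,(281,v),26))[1].round(2) for v in rows])
s=r.snapshot("scene");d=r.snapshot("side")
for n in("crank_axis","crank_knob","trigger_back","screw_jaw_face"):
    ob=[]
    for cc,nm in((s,"s"),(d,"d")):
        L=r.landmark_of(cc,n)
        if n=="crank_knob":L=[l for l in L if abs(l["xy"][1]-187)<12]
        if L: ob.append((cc,L[0]["xy"]))
    for cc,oo in((c,o),(c2,o2)):
        if oo[n] and oo[n][0][1]>.65: ob.append((cc,oo[n][0][0]))
    X=tri(ob); print(n,len(ob),J(X).round(1),[(proj(q,X)-p).round(1).tolist() for q,p in ob])
```

```text
cam jig [  2.3 -36.1 473.4] [ -7.2 135.3 473.8]
jaw bottom 26 96.55
jaw bottom 28 95.96
jaw bottom 30 95.37
jaw top 60 99.37 w2 157/147.5/149 [np.float64(96.95), np.float64(104.8), np.float64(108.7)]
jaw top 64 98.06 w2 157/147.5/149 [np.float64(97.32), np.float64(105.1), np.float64(108.96)]
jaw top 68 96.74 w2 157/147.5/149 [np.float64(97.69), np.float64(105.39), np.float64(109.22)]
jaw top 72 95.43 w2 157/147.5/149 [np.float64(98.06), np.float64(105.69), np.float64(109.47)]
w3 tile edges z48 [np.float64(78.5), np.float64(22.89), np.float64(8.91), np.float64(-45.75)] z26 [np.float64(84.43), np.float64(25.94), np.float64(11.24), np.float64(-46.25)]
w2 tile edges z48 [np.float64(81.15), np.float64(21.07), np.float64(15.11), np.float64(-46.88)] z26 [np.float64(78.36), np.float64(15.17), np.float64(8.91), np.float64(-56.29)]
crank_axis 3 [ -3.9 205.2 105.4] [[-3.4, 0.5], [0.9, -1.0], [-1.5, -1.3]]
crank_knob 3 [-47.1 204.8 111.3] [[0.4, -0.0], [0.9, 0.2], [-5.4, -0.2]]
trigger_back 3 [   7.2 -191.    97.8] [[-1.1, -0.3], [-0.9, -0.5], [2.6, -5.2]]
screw_jaw_face 4 [-3.5 98.4 45. ] [[0.6, -0.2], [-0.6, -1.1], [-1.0, 0.1], [-3.1, -0.0]]
```

Call:
{"op": "carry_out", "data": {
  "commands": [
    {"translation": [0.038, -0.0054, 0.015], "spin": 0.015, "jaw": 0.06},
    {"translation": [0.038, -0.0054, 0.015], "spin": 0, "jaw": 0.06},
    {"translation": [0.038, -0.0054, 0.015], "spin": 0, "jaw": 0.06},
    {"translation": [0.038, -0.0054, 0.015], "spin": 0, "jaw": 0.06},
    {"translation": [0.038, -0.0054, 0.015], "spin": 0, "jaw": 0.06},
    {"translation": [0.038, -0.0054, 0.015], "spin": 0, "jaw": 0.06},
    {"translation": [0.038, -0.0054, 0.015], "spin": 0, "jaw": 0.06},
    {"translation": [0.038, -0.0054, 0.015], "spin": 0, "jaw": 0.06}
  ]
}}

```text
time: 7.13
tool_pos: [478.4, 221.5, 210.1]
tcp_rot: [180.0, -0.0, 100.1]
ft_force: [0.3, 0.1, -0.6]
finger_gap: 59.9
grip_force: 0.0
```

```bash
python3 look.py w4
python3 - <<'E'
from h import *
import pickle
c,o=pickle.load(open("w4.pkl","rb")); c2,o2=pickle.load(open("w2.pkl","rb"))
s=r.sense(); print("tcp jig",J(s["tool_pos"]).round(1), s["time"],s["tcp_rot"])
for n in("crank_axis","crank_knob"):
    if o[n]:
        X=tri([(c,o[n][0][0]),(c2,o2[n][0][0])]); print(n,J(X).round(1),proj(c,X)-o[n][0][0])
        print([J(atz(c,o[n][0][0],z)).round(1).tolist() for z in(100,110)])
sc=r.snapshot("scene")
for l in r.landmark_of(sc,"cloche")[:1]: print("cloche",atz(sc,l["xy"],0),J(atz(sc,l["xy"],0)))
E
```

```text
7.1833 [474.5 227.1 206.4] [-179.73   -0.2   100.33] [-4.5   3.91 -2.13]
jig [] []
tile_crank_side [([178.1, 259.1], 0.96), ([316.7, 314.8], 0.91), ([206.9, 338.5], 0.72)] [[375.3, 119.1], [547.9, 75.2], [420.1, 18.2]]
tile_pad_side [([451.1, 260.0], 0.58)] [[686.3, 173.4]]
screw_jaw_face [([319.0, 285.5], 0.58)] 
pad_face [] []
trigger_back [] []
crank_axis [([327.4, 209.4], 0.74)] 
crank_knob [([280.0, 210.7], 0.55)] 
tcp jig [-40.1 203.2 211.3] 7.5833 [ 1.79922342e+02 -6.71558926e-04  1.00026684e+02]
crank_axis [ -2.6 204.1 104.9] [ 0.47885459 -0.00411547]
[[-2.2, 202.8, 100.0], [-3.8, 205.5, 110.0]]
crank_knob [-41.9 204.8 111.8] [ 0.89078834 -0.00653436]
[[-42.7, 201.6, 100.0], [-42.7, 204.3, 110.0]]
cloche [627.55777076 436.88702327   0.        ] [143.21145383 391.94642264   0.        ]
```

View pics/w4.png

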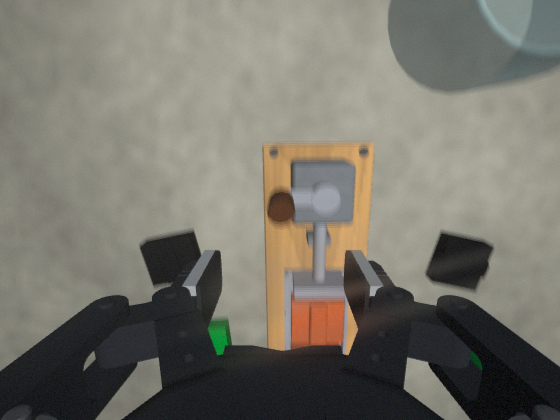

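The blurred view shows the knob at (281,207) between the fingers' columns, the axis at (326,200), and the cloche far off at the upper right. Descending onto the knob.

Call:
{"op": "carry_out", "data": {
  "commands": [
    {"translation": [0.0, -0.001, 0.029], "spin": 0, "jaw": 0.06},
    {"translation": [0.0005, 0, 0.029], "spin": 0, "jaw": 0.06},
    {"translation": [0, 0, 0.029], "spin": 0, "jaw": 0.06},
    {"translation": [0, 0, 0.029], "spin": 0, "jaw": 0.06},
    {"translation": [0, 0, 0], "spin": 0, "jaw": 0.06},
    {"translation": [0, 0, 0], "spin": 0, "jaw": 0.015},
    {"translation": [0, 0, 0], "spin": 0, "jaw": 0.015},
    {"translation": [0, 0, 0], "spin": 0, "jaw": 0.015}
  ],
  "squeeze": 25
}}

```text
time: 8.35
tool_pos: [479.8, 220.7, 97.3]
tcp_rot: [179.8, -0.0, 100.1]
ft_force: [-23.3, -4.5, 15.8]
finger_gap: 24.2
grip_force: 12.0
```

Call:
{"op": "carry_out", "data": {
  "commands": [
    {"translation": [0, 0, 0], "spin": 0, "jaw": 0.015},
    {"translation": [0, 0, 0], "spin": 0, "jaw": 0.015},
    {"translation": [0, 0, 0], "spin": 0, "jaw": 0.015},
    {"translation": [0, 0, 0], "spin": 0, "jaw": 0.015},
    {"translation": [0, 0, 0], "spin": 0, "jaw": 0.015},
    {"translation": [0, 0, 0], "spin": 0, "jaw": 0.015},
    {"translation": [0, 0, 0], "spin": 0, "jaw": 0.015},
    {"translation": [0, 0, 0], "spin": 0, "jaw": 0.015}
  ],
  "squeeze": 25
}}

```text
time: 9.02
tool_pos: [478.1, 220.4, 97.4]
tcp_rot: [-180.0, -0.0, 100.2]
ft_force: [-12.1, -3.7, 12.0]
finger_gap: 21.1
grip_force: 24.3
```

Run:
```python
from h import *
s=r.sense(); print(s["time"],J(s["tool_pos"]).round(2),s["tcp_rot"],s["ft_force"],s["finger_gap"],s["grip_force"])
# clockwise from above starting at -x: 180deg -> 90deg (+y) ; tool x=jig y, tool y=jig x (approx)
for N in (48,):
    a=np.pi-np.arange(N+1)*2*np.pi/N
    x,y=.04*np.cos(a),.04*np.sin(a)
    d=np.c_[np.diff(y),np.diff(x)]
    print(d.round(4).tolist())
```

```text
9.0167 [-41.92 205.06  97.39] [-1.79996808e+02 -8.70644939e-03  1.00152545e+02] [-12.05096898  -3.73759273  11.99892769] 21.12242494775202 24.29967552423477
[[0.0052, 0.0003], [0.0051, 0.001], [0.005, 0.0017], [0.0047, 0.0023], [0.0044, 0.0029], [0.0039, 0.0034], [0.0034, 0.0039], [0.0029, 0.0044], [0.0023, 0.0047], [0.0017, 0.005], [0.001, 0.0051], [0.0003, 0.0052], [-0.0003, 0.0052], [-0.001, 0.0051], [-0.0017, 0.005], [-0.0023, 0.0047], [-0.0029, 0.0044], [-0.0034, 0.0039], [-0.0039, 0.0034], [-0.0044, 0.0029], [-0.0047, 0.0023], [-0.005, 0.0017], [-0.0051, 0.001], [-0.0052, 0.0003], [-0.0052, -0.0003], [-0.0051, -0.001], [-0.005, -0.0017], [-0.0047, -0.0023], [-0.0044, -0.0029], [-0.0039, -0.0034], [-0.0034, -0.0039], [-0.0029, -0.0044], [-0.0023, -0.0047], [-0.0017, -0.005], [-0.001, -0.0051], [-0.0003, -0.0052], [0.0003, -0.0052], [0.001, -0.0051], [0.0017, -0.005], [0.0023, -0.0047], [0.0029, -0.0044], [0.0034, -0.0039], [0.0039, -0.0034], [0.0044, -0.0029], [0.0047, -0.0023], [0.005, -0.0017], [0.0051, -0.001], [0.0052, -0.0003]]
```

Call:
{"op": "carry_out", "data": {
  "commands": [
    {"translation": [0, -0.001, -0.004], "spin": 0, "jaw": 0.015},
    {"translation": [0, 0, 0], "spin": 0, "jaw": 0.015},
    {"translation": [0, 0, 0], "spin": 0, "jaw": 0.015},
    {"translation": [0.0052, 0.0003, 0], "spin": 0, "jaw": 0.015},
    {"translation": [0.0051, 0.001, 0], "spin": 0, "jaw": 0.015},
    {"translation": [0.005, 0.0017, 0], "spin": 0, "jaw": 0.015},
    {"translation": [0.0047, 0.0023, 0], "spin": 0, "jaw": 0.015},
    {"translation": [0.0044, 0.0029, 0], "spin": 0, "jaw": 0.015}
  ]
}}

```text
time: 9.68
tool_pos: [481.0, 245.4, 98.5]
tcp_rot: [-180.0, 0.1, 100.1]
ft_force: [3.1, -4.5, -12.2]
finger_gap: 21.1
grip_force: 28.8
```

```bash
cat > st.py <<'E'
from h import *
s=r.sense(); j=J(s["tool_pos"])
print(s["time"],"jig",j.round(2),"F jig",(Rj.T@s["ft_force"]).round(1),"ang",np.degrees(np.pi-np.arctan2(j[1]-204.8,j[0]+1.5)).round(1)%360,"rad",np.hypot(j[1]-204.8,j[0]+1.5).round(1),"gap",round(s["finger_gap"],1),round(s["grip_force"],1),s["tcp_rot"].round(2) if hasattr(s["tcp_rot"],"round") else s["tcp_rot"])
E
python3 st.py
```

```text
9.6833 jig [-34.65 229.11  98.49] F jig [  2.3  -5.  -12.2] ang 36.2 rad 41.1 gap 21.1 28.8 [-1.7998e+02  6.0000e-02  1.0013e+02]
```

Call:
{"op": "carry_out", "data": {
  "commands": [
    {"translation": [0.0039, 0.0034, 0.002], "spin": 0, "jaw": 0.015},
    {"translation": [0.0034, 0.0039, 0], "spin": 0, "jaw": 0.015},
    {"translation": [0.0029, 0.0044, 0], "spin": 0, "jaw": 0.015},
    {"translation": [0.0023, 0.0047, 0], "spin": 0, "jaw": 0.015},
    {"translation": [0.0017, 0.005, 0], "spin": 0, "jaw": 0.015},
    {"translation": [0.001, 0.0051, 0], "spin": 0, "jaw": 0.015},
    {"translation": [0.0003, 0.0052, 0], "spin": 0, "jaw": 0.015},
    {"translation": [-0.0003, 0.0052, 0], "spin": 0, "jaw": 0.015}
  ]
}}

```text
time: 10.35
tool_pos: [515.9, 267.8, 98.1]
tcp_rot: [179.9, -0.0, 100.2]
ft_force: [-3.0, -3.5, 6.5]
finger_gap: 21.4
grip_force: 30.6
```

```bash
python3 st.py
```

```text
10.35 jig [  3.65 245.04  98.06] F jig [-3.6 -2.9  6.5] ang 97.3 rad 40.6 gap 21.4 30.6 [ 1.7988e+02 -3.0000e-02  1.0015e+02]
```

Call:
{"op": "carry_out", "data": {
  "commands": [
    {"translation": [-0.001, 0.0051, 0], "spin": 0, "jaw": 0.015},
    {"translation": [-0.0017, 0.005, 0], "spin": 0, "jaw": 0.015},
    {"translation": [-0.0023, 0.0047, 0], "spin": 0, "jaw": 0.015},
    {"translation": [-0.0029, 0.0044, 0], "spin": 0, "jaw": 0.015},
    {"translation": [-0.0034, 0.0039, 0], "spin": 0, "jaw": 0.015},
    {"translation": [-0.0039, 0.0034, 0], "spin": 0, "jaw": 0.015},
    {"translation": [-0.0044, 0.0029, 0], "spin": 0, "jaw": 0.015},
    {"translation": [-0.0047, 0.0023, 0], "spin": 0, "jaw": 0.015}
  ]
}}

```text
time: 11.02
tool_pos: [550.8, 249.4, 98.1]
tcp_rot: [180.0, -0.1, 100.2]
ft_force: [-7.3, -1.5, 8.9]
finger_gap: 20.9
grip_force: 30.8
```

Call:
{"op": "carry_out", "data": {
  "commands": [
    {"translation": [-0.005, 0.0017, 0], "spin": 0, "jaw": 0.015},
    {"translation": [-0.0051, 0.001, 0], "spin": 0, "jaw": 0.015},
    {"translation": [-0.0052, 0.0003, 0], "spin": 0, "jaw": 0.015},
    {"translation": [-0.0052, -0.0003, 0], "spin": 0, "jaw": 0.015},
    {"translation": [-0.0051, -0.001, 0], "spin": 0, "jaw": 0.015},
    {"translation": [-0.005, -0.0017, 0], "spin": 0, "jaw": 0.015},
    {"translation": [-0.0047, -0.0023, 0], "spin": 0, "jaw": 0.015},
    {"translation": [-0.0044, -0.0029, 0], "spin": 0, "jaw": 0.015}
  ]
}}

```text
time: 11.68
tool_pos: [553.2, 210.2, 98.2]
tcp_rot: [179.8, -0.1, 100.2]
ft_force: [-1.9, 3.6, 5.4]
finger_gap: 21.2
grip_force: 30.4
```

```bash
python3 st.py
```

```text
11.6833 jig [ 30.24 181.86  98.17] F jig [-1.2  3.9  5.4] ang 215.9 rad 39.2 gap 21.2 30.4 [ 1.7983e+02 -1.4000e-01  1.0016e+02]
```

Call:
{"op": "carry_out", "data": {
  "commands": [
    {"translation": [-0.0039, -0.0034, 0], "spin": 0, "jaw": 0.015},
    {"translation": [-0.0034, -0.0039, 0], "spin": 0, "jaw": 0.015},
    {"translation": [-0.0029, -0.0044, 0], "spin": 0, "jaw": 0.015},
    {"translation": [-0.0023, -0.0047, 0], "spin": 0, "jaw": 0.015},
    {"translation": [-0.0017, -0.005, 0], "spin": 0, "jaw": 0.015},
    {"translation": [-0.001, -0.0051, 0], "spin": 0, "jaw": 0.015},
    {"translation": [-0.0003, -0.0052, 0], "spin": 0, "jaw": 0.015},
    {"translation": [0.0003, -0.0052, 0], "spin": 0, "jaw": 0.015}
  ]
}}

```text
time: 12.35
tool_pos: [520.1, 187.6, 98.1]
tcp_rot: [179.7, -0.0, 100.1]
ft_force: [3.2, 2.2, 5.4]
finger_gap: 21.1
grip_force: 30.4
```

Call:
{"op": "carry_out", "data": {
  "commands": [
    {"translation": [0.001, -0.0051, 0], "spin": 0, "jaw": 0.015},
    {"translation": [0.0017, -0.005, 0], "spin": 0, "jaw": 0.015},
    {"translation": [0.0023, -0.0047, 0], "spin": 0, "jaw": 0.015},
    {"translation": [0.0029, -0.0044, 0], "spin": 0, "jaw": 0.015},
    {"translation": [0.0034, -0.0039, 0], "spin": 0, "jaw": 0.015},
    {"translation": [0.0039, -0.0034, 0], "spin": 0, "jaw": 0.015},
    {"translation": [0.0044, -0.0029, 0], "spin": 0, "jaw": 0.015},
    {"translation": [0, 0, 0], "spin": 0, "jaw": 0.015}
  ]
}}

```text
time: 13.02
tool_pos: [486.7, 201.5, 98.0]
tcp_rot: [179.9, 0.0, 100.2]
ft_force: [-4.0, -2.7, 9.3]
finger_gap: 20.9
grip_force: 30.9
```

```bash
python3 st.py
python3 - <<'E'
from h import *
c=r.snapshot("wrist"); a=r.snapshot("scene"); b=r.snapshot("side")
t=c["pixels"]; cv2.imwrite("pics/w5full.png",t)
S=cv2.resize(b["pixels"][195:255,215:295],(800,600),interpolation=cv2.INTER_CUBIC)
W=cv2.resize(t[200:420,180:440],(400,338))
cv2.imwrite("pics/w5.png",np.hstack([cv2.resize(S,(400,338)),W]))
E
```

```text
13.0167 jig [-36.79 184.87  98.02] F jig [-4.5 -2.   9.3] ang 330.6 rad 40.5 gap 20.9 30.9 [1.7988e+02 4.0000e-02 1.0015e+02]
```

View pics/w5.png

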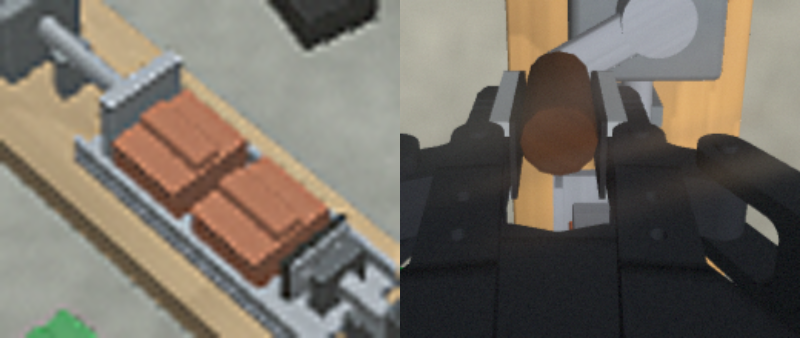

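Left, side camera: the jaw is very close to the crank-side half at about 330° and the pad stands near but apart from the other half. Right, wrist: the knob is held centrally between the pads. I'll track the half's motion by image alignment as I crank on.

```bash
cat > trk.py <<'E'
from h import *
import sys
out=[]
def grab(n,k=3): return np.mean([r.snapshot(n)["pixels"].astype(np.float32) for _ in range(k)],0)
for n in("side","scene"):
    m=grab(n); np.save("t_%s_%s.npy"%(n,sys.argv[1]),m)
    if sys.argv[1]!="0":
        ref=np.load("t_%s_0.npy"%n)
        # red tile mask moments: red minus blue
        o={}
        for nm,(u,v) in (("crank",(250,224)),("pad",(270,237))) if n=="side" else (("crank",(312,221)),("pad",(288,224))):
            sl=(slice(v-10,v+11),slice(u-12,u+13))
            W=np.eye(2,3,dtype=np.float32)
            g=lambda q:(q[...,2]-q[...,0]).astype(np.float32)
            _,W=cv2.findTransformECC(g(ref)[sl],g(m)[sl],W,cv2.MOTION_TRANSLATION,(3,200,1e-5),None,3)
            o[nm]=W[:,2].round(2).tolist()
        print(n,o)
s=r.snapshot("side")
if sys.argv[1]=="0":
    for n in("side","scene"):
        s=r.snapshot(n); p=[proj(s,O+Rj@np.array([0,y,50])) for y in(50,60)]
        print(n,"px per 10mm -y",(p[0]-p[1]).round(2),proj(s,O+Rj@np.array([0,51,50])).round(),proj(s,O+Rj@np.array([0,-18,50])).round())
E
python3 trk.py 0
```

```text
side px per 10mm -y [2.23 1.7 ] [251. 219.] [267. 231.]
scene px per 10mm -y [-3.21  0.53] [310. 216.] [287. 220.]
```

Call:
{"op": "carry_out", "data": {
  "commands": [
    {"translation": [0.0047, -0.0023, 0], "spin": 0, "jaw": 0.015},
    {"translation": [0.005, -0.0017, 0], "spin": 0, "jaw": 0.015},
    {"translation": [0.0051, -0.001, 0], "spin": 0, "jaw": 0.015},
    {"translation": [0, 0, 0], "spin": 0, "jaw": 0.015},
    {"translation": [0, 0, 0], "spin": 0, "jaw": 0.015},
    {"translation": [0, 0, 0], "spin": 0, "jaw": 0.015},
    {"translation": [0, 0, 0], "spin": 0, "jaw": 0.015},
    {"translation": [0, 0, 0], "spin": 0, "jaw": 0.015}
  ]
}}

```text
time: 14.28
tool_pos: [478.9, 215.3, 98.0]
tcp_rot: [179.9, -0.0, 100.1]
ft_force: [-4.8, -0.8, 11.7]
finger_gap: 21.1
grip_force: 31.1
```

```bash
python3 st.py;python3 trk.py 1
```

```text
14.2833 jig [-42.03 199.86  97.97] F jig [-4.9  0.  11.7] ang 353.0 rad 40.8 gap 21.1 31.1 [ 1.7994e+02 -2.0000e-02  1.0014e+02]
side {'crank': [0.12999999523162842, 0.09000000357627869], 'pad': [0.009999999776482582, -0.0]}
scene {'crank': [-0.23000000417232513, 0.09000000357627869], 'pad': [-0.019999999552965164, -0.009999999776482582]}
```

The tile moved 0.6–0.7 mm in both views, so the jaw has made contact. One small extra step to confirm, then release and lift.

Call:
{"op": "carry_out", "data": {
  "commands": [
    {"translation": [0.0052, -0.0003, 0], "spin": 0, "jaw": 0.015},
    {"translation": [0.0026, 0, 0], "spin": 0, "jaw": 0.015},
    {"translation": [0, 0, 0], "spin": 0, "jaw": 0.015},
    {"translation": [0, 0, 0], "spin": 0, "jaw": 0.015},
    {"translation": [0, 0, 0], "spin": 0, "jaw": 0.015},
    {"translation": [0, 0, 0], "spin": 0, "jaw": 0.015},
    {"translation": [0, 0, 0], "spin": 0, "jaw": 0.06},
    {"translation": [0, 0, 0], "spin": 0, "jaw": 0.06}
  ]
}}

```text
time: 15.3
tool_pos: [477.0, 222.6, 96.6]
tcp_rot: [180.0, 0.0, 100.1]
ft_force: [-0.4, -0.7, 0.2]
finger_gap: 44.3
grip_force: 0.0
```

```bash
python3 st.py;python3 trk.py 2
```

```text
15.3 jig [-42.6  207.43  96.61] F jig [-0.5 -0.7  0.2] ang 3.7 rad 41.2 gap 44.3 0.0 [179.97   0.   100.14]
side {'crank': [0.20000000298023224, 0.20999999344348907], 'pad': [0.0, -0.0]}
scene {'crank': [-0.4000000059604645, 0.15000000596046448], 'pad': [-0.009999999776482582, 0.019999999552965164]}
```

Call:
{"op": "carry_out", "data": {
  "commands": [
    {"translation": [0, 0, -0.035], "spin": 0, "jaw": 0.06},
    {"translation": [0, 0, -0.035], "spin": 0, "jaw": 0.06},
    {"translation": [0, 0, -0.033], "spin": 0, "jaw": 0.06},
    {"translation": [-0.0386, 0.0086, 0], "spin": 0, "jaw": 0.0},
    {"translation": [-0.0386, 0.0086, 0], "spin": 0, "jaw": 0.0},
    {"translation": [-0.0386, 0.0086, 0], "spin": 0, "jaw": 0.0},
    {"translation": [-0.0386, 0.0086, 0], "spin": 0, "jaw": 0.0},
    {"translation": [-0.0386, 0.0086, 0], "spin": 0, "jaw": 0.0}
  ]
}}

```text
time: 16.32
tool_pos: [553.5, 38.6, 199.7]
tcp_rot: [180.0, 0.0, 100.2]
ft_force: [0.8, 0.6, -0.3]
finger_gap: 1.1
grip_force: 0.0
```

Call:
{"op": "carry_out", "data": {
  "commands": [
    {"translation": [-0.0386, 0, 0], "spin": 0, "jaw": 0.0},
    {"translation": [-0.0386, 0, 0], "spin": 0, "jaw": 0.0},
    {"translation": [-0.0386, 0, 0], "spin": 0, "jaw": 0.0},
    {"translation": [-0.0386, 0, 0], "spin": 0, "jaw": 0.0},
    {"translation": [-0.0386, 0, 0], "spin": 0, "jaw": 0.0},
    {"translation": [-0.0386, 0, 0], "spin": 0, "jaw": 0.0},
    {"translation": [0, 0, 0], "spin": 0, "jaw": 0.0},
    {"translation": [0, 0, 0], "spin": 0, "jaw": 0.0}
  ]
}}

```text
time: 16.98
tool_pos: [593.5, -190.1, 198.8]
tcp_rot: [-180.0, -0.0, 99.9]
ft_force: [0.5, 0.7, -0.2]
finger_gap: 0.1
grip_force: 0.0
```

```bash
python3 st.py; python3 look.py w6 | grep -E "pad_face|trigger|tile"
python3 - <<'E'
from h import *
import pickle
c,o=pickle.load(open("w6.pkl","rb"))
im=cv2.imread("pics/w6.png")
cv2.imwrite("pics/w6c.png",im)
b=r.snapshot("side"); s=r.sense()
for n in("trigger_back","pad_face"):
    q=r.landmark_of(b,n)
    if q and o[n]: X=tri([(b,q[0]["xy"]),(c,o[n][0][0])]); print(n,J(X).round(1))
    if o[n]: print(n,J(atz(c,o[n][0][0],98 if n[0]=="t" else 45)).round(1))
E
```

```text
16.9833 jig [  -0.24 -219.31  198.84] F jig [ 0.7  0.6 -0.2] ang 269.8 rad 424.1 gap 0.1 0.0 [-1.7996e+02 -2.0000e-02  9.9940e+01]
tile_crank_side [([433.2, 153.5], 0.69)] [[738.4, -125.4]]
tile_pad_side [([140.1, 105.2], 0.95)] [[442.6, -130.2]]
pad_face [([283.1, 10.2], 0.75)] [[566.9, -31.7]]
trigger_back [([284.4, 181.7], 0.56)] [[591.8, -167.8]]
trigger_back [  87.1 -272.3 -213.3]
trigger_back [   2.  -197.1   98. ]
pad_face [  3.4 -57.5  40.7]
pad_face [  1.3 -58.7  45. ]
```

View pics/w6c.png

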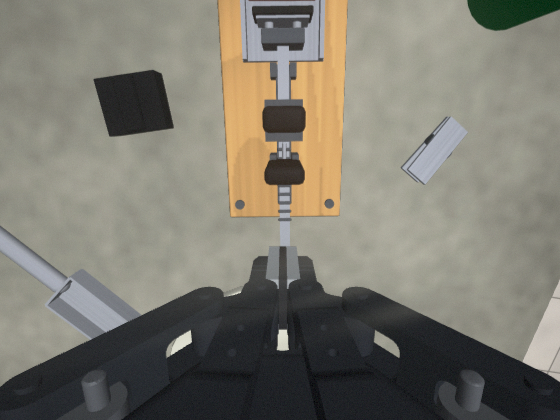

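The view shows the closed fingers' tips at (283,250) behind the trigger (285,172), aligned with the bar; the post is at (284,118) and the pad at row about 15. Descending behind the trigger.

Call:
{"op": "carry_out", "data": {
  "commands": [
    {"translation": [0, 0.001, 0.0275], "spin": 0, "jaw": 0.0},
    {"translation": [0, 0, 0.0275], "spin": 0, "jaw": 0.0},
    {"translation": [0, 0, 0.0275], "spin": 0, "jaw": 0.0},
    {"translation": [0, 0, 0.0275], "spin": 0, "jaw": 0.0},
    {"translation": [0, 0, 0], "spin": 0, "jaw": 0.0},
    {"translation": [0.002, 0, 0], "spin": 0, "jaw": 0.0},
    {"translation": [0.002, 0, 0], "spin": 0, "jaw": 0.0},
    {"translation": [0.002, 0, 0], "spin": 0, "jaw": 0.0}
  ]
}}

```text
time: 18.25
tool_pos: [595.5, -182.1, 92.4]
tcp_rot: [179.8, 0.1, 100.1]
ft_force: [0.7, -1.0, -0.5]
finger_gap: 0.3
grip_force: 0.0
```

```bash
python3 st.py
```

```text
18.25 jig [   3.08 -211.8    92.42] F jig [ 0.5 -1.1 -0.5] ang 269.4 rad 416.6 gap 0.3 0.0 [1.7980e+02 1.2000e-01 1.0014e+02]
```

Call:
{"op": "carry_out", "data": {
  "commands": [
    {"translation": [0.002, 0, 0], "spin": 0, "jaw": 0.0},
    {"translation": [0.002, 0, 0], "spin": 0, "jaw": 0.0},
    {"translation": [0.002, 0, 0], "spin": 0, "jaw": 0.0},
    {"translation": [0.002, 0, 0], "spin": 0, "jaw": 0.0},
    {"translation": [0.002, 0, 0], "spin": 0, "jaw": 0.0},
    {"translation": [0.002, 0, 0], "spin": 0, "jaw": 0.0},
    {"translation": [0.002, 0, 0], "spin": 0, "jaw": 0.0},
    {"translation": [0.002, 0, 0], "spin": 0, "jaw": 0.0}
  ]
}}

```text
time: 18.92
tool_pos: [592.0, -167.9, 91.0]
tcp_rot: [179.9, 0.2, 100.1]
ft_force: [1.7, -9.4, 1.5]
finger_gap: -0.2
grip_force: 4.3
```

```bash
python3 st.py; python3 trk.py 3
```

```text
18.9167 jig [   2.15 -197.18   90.95] F jig [ 0.  -9.6  1.5] ang 269.5 rad 402.0 gap -0.2 4.3 [179.87   0.23 100.1 ]
side {'crank': [0.20000000298023224, 0.1899999976158142], 'pad': [-0.9800000190734863, -0.6200000047683716]}
scene {'crank': [-0.4000000059604645, 0.15000000596046448], 'pad': [-0.03999999910593033, -0.019999999552965164]}
```

Call:
{"op": "carry_out", "data": {
  "commands": [
    {"translation": [0.002, 0, 0], "spin": 0, "jaw": 0.0},
    {"translation": [0.002, 0, 0], "spin": 0, "jaw": 0.0},
    {"translation": [0.002, 0, 0], "spin": 0, "jaw": 0.0},
    {"translation": [0.001, 0, 0], "spin": 0, "jaw": 0.0},
    {"translation": [0, 0, 0], "spin": 0, "jaw": 0.0},
    {"translation": [0, 0, 0], "spin": 0, "jaw": 0.0},
    {"translation": [0, 0, 0], "spin": 0, "jaw": 0.0},
    {"translation": [0, 0, 0], "spin": 0, "jaw": 0.0}
  ]
}}

```text
time: 19.93
tool_pos: [590.7, -161.2, 90.9]
tcp_rot: [179.9, 0.2, 100.1]
ft_force: [1.7, -8.9, 1.6]
finger_gap: 0.1
grip_force: 4.4
```

```bash
python3 st.py; python3 trk.py 4
```

```text
19.9333 jig [   2.09 -190.4    90.94] F jig [ 0.2 -9.1  1.6] ang 269.5 rad 395.2 gap 0.1 4.4 [179.88   0.23 100.1 ]
side {'crank': [0.20999999344348907, 0.2199999988079071], 'pad': [-2.390000104904175, -1.649999976158142]}
scene {'crank': [-0.38999998569488525, 0.15000000596046448], 'pad': [0.28999999165534973, 0.019999999552965164]}
```

Call:
{"op": "carry_out", "data": {
  "commands": [
    {"translation": [0.001, 0, 0], "spin": 0, "jaw": 0.0},
    {"translation": [0.001, 0, 0], "spin": 0, "jaw": 0.0},
    {"translation": [0.001, 0, 0], "spin": 0, "jaw": 0.0},
    {"translation": [0, 0, 0], "spin": 0, "jaw": 0.0},
    {"translation": [0, 0, 0], "spin": 0, "jaw": 0.0},
    {"translation": [0, 0, 0], "spin": 0, "jaw": 0.0},
    {"translation": [0, 0, 0], "spin": 0, "jaw": 0.0},
    {"translation": [0, 0, 0], "spin": 0, "jaw": 0.0}
  ]
}}

```text
time: 20.95
tool_pos: [590.3, -158.6, 91.0]
tcp_rot: [179.9, 0.3, 100.1]
ft_force: [2.1, -11.1, 1.7]
finger_gap: 0.2
grip_force: 5.2
```

```bash
cat > cam.py <<'E'
from h import *
# red edges along the clamp line in scene view, rectified at z=48
import sys
sys.argv+=["x"]
for n in ("scene","side"):
    ims=[r.snapshot(n) for _ in range(2)]; c=ims[0]; m=np.mean([i["pixels"].astype(np.float32) for i in ims],0)
    t=rect(c,m,O,yaw,48,(-25,25),(-110,110),4).astype(float)
    p=(t[...,2]-t[...,0])[:,[20,30,40,160,170,180] if 0 else slice(10,60)].mean(1)
    y=110-np.arange(len(p))/4
    on=p>p.max()*.5; e=np.where(np.diff(on.astype(int)))[0]
    print(n,"red edges y",y[e].round(1).tolist())
E
python3 st.py; python3 cam.py
python3 - <<'E'
from h import *
a=r.snapshot("scene")["pixels"][190:260,200:390];b=r.snapshot("side")["pixels"][195:275,205:335]
A=cv2.resize(a,(790,291),interpolation=cv2.INTER_CUBIC);B=cv2.resize(b,(490,300),interpolation=cv2.INTER_CUBIC);B=cv2.copyMakeBorder(B,0,0,0,300,0)
cv2.imwrite("pics/s7.png",np.vstack([A,B]))
E
```

```text
20.95 jig [   2.08 -187.79   90.97] F jig [  0.1 -11.3   1.7] ang 269.5 rad 392.6 gap 0.2 5.2 [179.87   0.27 100.09]
scene red edges y [102.8, 78.5, 23.0, 11.8, -39.8, -97.0]
side red edges y [110.0, 77.8, 21.8, 14.8, -36.5]
```

View pics/s7.png

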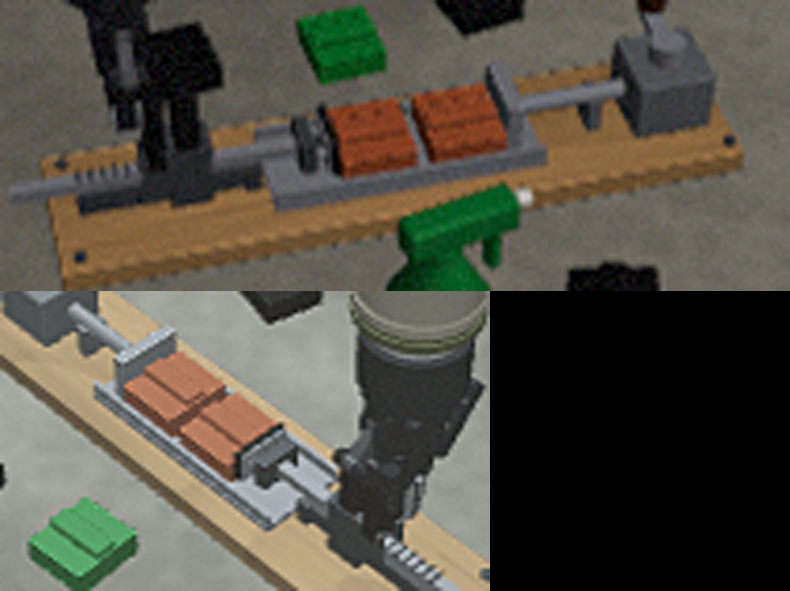

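Both views show the pad now touching the pad-side half, the crank-side half against the jaw, and some millimetres of gap left between them.

Call:
{"op": "carry_out", "data": {
  "commands": [
    {"translation": [0.001, 0, 0], "spin": 0, "jaw": 0.0},
    {"translation": [0.001, 0, 0], "spin": 0, "jaw": 0.0},
    {"translation": [0, 0, 0], "spin": 0, "jaw": 0.0},
    {"translation": [0, 0, 0], "spin": 0, "jaw": 0.0},
    {"translation": [0, 0, 0], "spin": 0, "jaw": 0.0},
    {"translation": [0, 0, 0], "spin": 0, "jaw": 0.0},
    {"translation": [0, 0, 0], "spin": 0, "jaw": 0.0},
    {"translation": [0, 0, 0], "spin": 0, "jaw": 0.0}
  ]
}}

```text
time: 21.92
tool_pos: [589.9, -156.7, 91.0]
tcp_rot: [179.9, 0.3, 100.1]
ft_force: [1.6, -10.7, 0.8]
finger_gap: 0.0
grip_force: 5.4
```

```bash
python3 st.py; python3 cam.py
```

```text
21.9167 jig [   2.08 -185.87   90.99] F jig [ -0.3 -10.8   0.8] ang 269.5 rad 390.7 gap 0.0 5.4 [179.87   0.27 100.09]
scene red edges y [102.8, 78.5, 22.8, 14.5, -38.5, -97.0]
side red edges y [110.0, 77.8, 21.5, 16.2, -34.5]
```

Call:
{"op": "carry_out", "data": {
  "commands": [
    {"translation": [0.001, 0, 0], "spin": 0, "jaw": 0.0},
    {"translation": [0.001, 0, 0], "spin": 0, "jaw": 0.0},
    {"translation": [0, 0, 0], "spin": 0, "jaw": 0.0},
    {"translation": [0, 0, 0], "spin": 0, "jaw": 0.0},
    {"translation": [0, 0, 0], "spin": 0, "jaw": 0.0},
    {"translation": [0, 0, 0], "spin": 0, "jaw": 0.0},
    {"translation": [0, 0, 0], "spin": 0, "jaw": 0.0},
    {"translation": [0, 0, 0], "spin": 0, "jaw": 0.0}
  ]
}}

```text
time: 22.78
tool_pos: [589.9, -156.4, 91.0]
tcp_rot: [179.8, 0.4, 100.1]
ft_force: [3.2, -16.8, -2.0]
finger_gap: 0.1
grip_force: 9.0
```

```bash
python3 st.py; python3 cam.py
```

```text
22.7833 jig [   2.05 -185.51   91.04] F jig [  0.3 -17.1  -2. ] ang 269.5 rad 390.3 gap 0.1 9.0 [179.84   0.41 100.05]
scene red edges y [102.5, 78.5, 23.0, 14.2, -38.2, -97.0]
side red edges y [110.0, 77.8, 21.8, 16.5, -34.5]
```

Trigger bottomed (force jump at y ≈ −185.6). Easing back for the second stroke.

Call:
{"op": "carry_out", "data": {
  "commands": [
    {"translation": [-0.002, 0, 0], "spin": 0, "jaw": 0.0},
    {"translation": [-0.002, 0, 0], "spin": 0, "jaw": 0.0},
    {"translation": [-0.002, 0, 0], "spin": 0, "jaw": 0.0},
    {"translation": [-0.002, 0, 0], "spin": 0, "jaw": 0.0},
    {"translation": [-0.002, 0, 0], "spin": 0, "jaw": 0.0},
    {"translation": [-0.002, 0, 0], "spin": 0, "jaw": 0.0},
    {"translation": [-0.002, 0, 0], "spin": 0, "jaw": 0.0},
    {"translation": [-0.002, 0, 0], "spin": 0, "jaw": 0.0}
  ]
}}

```text
time: 23.65
tool_pos: [591.6, -168.2, 89.8]
tcp_rot: [180.0, 0.0, 100.1]
ft_force: [0.3, -4.2, 3.7]
finger_gap: 0.3
grip_force: 1.8
```

Call:
{"op": "carry_out", "data": {
  "commands": [
    {"translation": [-0.002, 0, 0], "spin": 0, "jaw": 0.0},
    {"translation": [-0.002, 0, 0], "spin": 0, "jaw": 0.0},
    {"translation": [-0.002, 0, 0], "spin": 0, "jaw": 0.0},
    {"translation": [-0.002, 0, 0], "spin": 0, "jaw": 0.0},
    {"translation": [-0.001, 0, 0], "spin": 0, "jaw": 0.0},
    {"translation": [0, 0, 0], "spin": 0, "jaw": 0.0},
    {"translation": [0, 0, 0], "spin": 0, "jaw": 0.0},
    {"translation": [0, 0, 0], "spin": 0, "jaw": 0.0}
  ]
}}

```text
time: 24.32
tool_pos: [592.5, -176.6, 89.0]
tcp_rot: [-180.0, -0.0, 100.1]
ft_force: [-0.5, -3.4, -0.5]
finger_gap: -0.1
grip_force: 1.1
```

```bash
python3 st.py; python3 cam.py
```

```text
24.3167 jig [   1.13 -205.84   89.02] F jig [-1.  -3.2 -0.5] ang 269.6 rad 410.6 gap -0.1 1.1 [-1.7995e+02 -2.0000e-02  1.0014e+02]
scene red edges y [102.8, 78.5, 23.0, 14.5, -38.0, -97.0]
side red edges y [110.0, 77.8, 21.8, 16.5, -34.2]
```

Call:
{"op": "carry_out", "data": {
  "commands": [
    {"translation": [-0.001, 0, 0], "spin": 0, "jaw": 0.0},
    {"translation": [-0.001, 0, 0], "spin": 0, "jaw": 0.0},
    {"translation": [-0.001, 0, 0], "spin": 0, "jaw": 0.0},
    {"translation": [-0.001, 0, 0], "spin": 0, "jaw": 0.0},
    {"translation": [-0.001, 0, 0], "spin": 0, "jaw": 0.0},
    {"translation": [0, 0, 0], "spin": 0, "jaw": 0.0},
    {"translation": [0, 0, 0], "spin": 0, "jaw": 0.0},
    {"translation": [0, 0, 0], "spin": 0, "jaw": 0.0}
  ]
}}

```text
time: 25.18
tool_pos: [593.8, -181.6, 89.5]
tcp_rot: [-180.0, -0.0, 100.1]
ft_force: [-0.1, -1.1, -0.8]
finger_gap: -0.2
grip_force: 0.0
```

```bash
python3 st.py
```

```text
25.1833 jig [   1.47 -211.06   89.48] F jig [-0.3 -1.1 -0.8] ang 269.6 rad 415.9 gap -0.2 0.0 [-180.     -0.    100.14]
```

Call:
{"op": "carry_out", "data": {
  "commands": [
    {"translation": [0.002, 0, 0], "spin": 0, "jaw": 0.0},
    {"translation": [0.002, 0, 0], "spin": 0, "jaw": 0.0},
    {"translation": [0.002, 0, 0], "spin": 0, "jaw": 0.0},
    {"translation": [0.002, 0, 0], "spin": 0, "jaw": 0.0},
    {"translation": [0.002, 0, 0], "spin": 0, "jaw": 0.0},
    {"translation": [0, 0, 0], "spin": 0, "jaw": 0.0},
    {"translation": [0, 0, 0], "spin": 0, "jaw": 0.0},
    {"translation": [0, 0, 0], "spin": 0, "jaw": 0.0}
  ]
}}

```text
time: 25.85
tool_pos: [592.2, -172.9, 89.5]
tcp_rot: [180.0, 0.1, 100.1]
ft_force: [0.6, -6.2, -2.5]
finger_gap: -0.3
grip_force: 3.5
```

```bash
python3 st.py; python3 cam.py
```

```text
25.85 jig [   1.43 -202.21   89.53] F jig [-0.5 -6.2 -2.5] ang 269.6 rad 407.0 gap -0.3 3.5 [1.7998e+02 1.2000e-01 1.0012e+02]
scene red edges y [102.5, 78.5, 22.8, 14.8, -37.0, -96.8]
side red edges y [109.8, 77.8, 21.8, 17.5, -33.5]
```

Call:
{"op": "carry_out", "data": {
  "commands": [
    {"translation": [0.001, 0, 0], "spin": 0, "jaw": 0.0},
    {"translation": [0.001, 0, 0], "spin": 0, "jaw": 0.0},
    {"translation": [0.001, 0, 0], "spin": 0, "jaw": 0.0},
    {"translation": [0, 0, 0], "spin": 0, "jaw": 0.0},
    {"translation": [0, 0, 0], "spin": 0, "jaw": 0.0},
    {"translation": [0, 0, 0], "spin": 0, "jaw": 0.0},
    {"translation": [0, 0, 0], "spin": 0, "jaw": 0.0},
    {"translation": [0, 0, 0], "spin": 0, "jaw": 0.0}
  ]
}}

```text
time: 26.72
tool_pos: [591.7, -170.5, 89.6]
tcp_rot: [180.0, 0.2, 100.1]
ft_force: [1.9, -8.8, -3.6]
finger_gap: -0.0
grip_force: 4.5
```

```bash
python3 st.py; python3 cam.py
```

```text
26.7167 jig [   1.42 -199.7    89.58] F jig [ 0.3 -9.  -3.6] ang 269.6 rad 404.5 gap -0.0 4.5 [1.7997e+02 1.6000e-01 1.0011e+02]
scene red edges y [102.8, 78.5, 23.2, 17.2, -34.8, -97.0]
side red edges y [109.8, 77.8, 22.0, 19.2, -31.2]
```

Call:
{"op": "carry_out", "data": {
  "commands": [
    {"translation": [0.001, 0, 0], "spin": 0, "jaw": 0.0},
    {"translation": [0.001, 0, 0], "spin": 0, "jaw": 0.0},
    {"translation": [0, 0, 0], "spin": 0, "jaw": 0.0},
    {"translation": [0, 0, 0], "spin": 0, "jaw": 0.0},
    {"translation": [0, 0, 0], "spin": 0, "jaw": 0.0},
    {"translation": [0, 0, 0], "spin": 0, "jaw": 0.0},
    {"translation": [0, 0, 0], "spin": 0, "jaw": 0.0},
    {"translation": [0, 0, 0], "spin": 0, "jaw": 0.0}
  ]
}}

```text
time: 27.58
tool_pos: [591.4, -168.6, 89.6]
tcp_rot: [180.0, 0.2, 100.1]
ft_force: [1.6, -9.4, -3.0]
finger_gap: 0.1
grip_force: 4.6
```

```bash
python3 st.py; python3 cam.py
```

```text
27.5833 jig [   1.4  -197.78   89.58] F jig [-0.1 -9.6 -3. ] ang 269.6 rad 402.6 gap 0.1 4.6 [1.7997e+02 1.6000e-01 1.0011e+02]
scene red edges y [102.8, 78.5, 23.5, 19.0, -32.8, -97.0]
side red edges y [109.8, 77.8, -29.2]
```

Call:
{"op": "carry_out", "data": {
  "commands": [
    {"translation": [0.001, 0, 0], "spin": 0, "jaw": 0.0},
    {"translation": [0.0005, 0, 0], "spin": 0, "jaw": 0.0},
    {"translation": [0, 0, 0], "spin": 0, "jaw": 0.0},
    {"translation": [0, 0, 0], "spin": 0, "jaw": 0.0},
    {"translation": [0, 0, 0], "spin": 0, "jaw": 0.0},
    {"translation": [0, 0, 0], "spin": 0, "jaw": 0.0},
    {"translation": [0, 0, 0], "spin": 0, "jaw": 0.0},
    {"translation": [0, 0, 0], "spin": 0, "jaw": 0.0}
  ]
}}

```text
time: 28.45
tool_pos: [591.1, -167.2, 89.6]
tcp_rot: [180.0, 0.2, 100.1]
ft_force: [1.7, -9.1, -3.6]
finger_gap: -0.4
grip_force: 4.8
```

Call:
{"op": "carry_out", "data": {
  "commands": [
    {"translation": [0.001, 0, 0], "spin": 0, "jaw": 0.0},
    {"translation": [0, 0, 0], "spin": 0, "jaw": 0.0},
    {"translation": [0, 0, 0], "spin": 0, "jaw": 0.0},
    {"translation": [0, 0, 0], "spin": 0, "jaw": 0.0},
    {"translation": [0, 0, 0], "spin": 0, "jaw": 0.0},
    {"translation": [0, 0, 0], "spin": 0, "jaw": 0.0},
    {"translation": [0, 0, 0], "spin": 0, "jaw": 0.0},
    {"translation": [0, 0, 0], "spin": 0, "jaw": 0.0}
  ]
}}

```text
time: 29.12
tool_pos: [590.9, -166.2, 89.6]
tcp_rot: [180.0, 0.2, 100.1]
ft_force: [1.5, -10.0, -3.6]
finger_gap: 0.2
grip_force: 4.8
```

```bash
python3 st.py; python3 cam.py
```

```text
29.1167 jig [   1.36 -195.41   89.56] F jig [ -0.3 -10.1  -3.6] ang 269.6 rad 400.2 gap 0.2 4.8 [1.7997e+02 1.7000e-01 1.0010e+02]
scene red edges y [102.8, 78.5, -30.8, -97.0]
side red edges y [109.5, 77.8, -27.0]
```

Call:
{"op": "carry_out", "data": {
  "commands": [
    {"translation": [0.001, 0, 0], "spin": 0, "jaw": 0.0},
    {"translation": [0, 0, 0], "spin": 0, "jaw": 0.0},
    {"translation": [0, 0, 0], "spin": 0, "jaw": 0.0},
    {"translation": [0, 0, 0], "spin": 0, "jaw": 0.0},
    {"translation": [0, 0, 0], "spin": 0, "jaw": 0.0},
    {"translation": [0, 0, 0], "spin": 0, "jaw": 0.0},
    {"translation": [0, 0, 0], "spin": 0, "jaw": 0.0},
    {"translation": [0, 0, 0], "spin": 0, "jaw": 0.0}
  ]
}}

```text
time: 29.98
tool_pos: [590.7, -165.3, 89.6]
tcp_rot: [180.0, 0.2, 100.1]
ft_force: [2.5, -9.9, -4.7]
finger_gap: 0.2
grip_force: 4.9
```

Call:
{"op": "carry_out", "data": {
  "commands": [
    {"translation": [0.001, 0, 0], "spin": 0, "jaw": 0.0},
    {"translation": [0, 0, 0], "spin": 0, "jaw": 0.0},
    {"translation": [0, 0, 0], "spin": 0, "jaw": 0.0},
    {"translation": [0, 0, 0], "spin": 0, "jaw": 0.0},
    {"translation": [0, 0, 0], "spin": 0, "jaw": 0.0},
    {"translation": [0, 0, 0], "spin": 0, "jaw": 0.0},
    {"translation": [0, 0, 0], "spin": 0, "jaw": 0.0},
    {"translation": [0, 0, 0], "spin": 0, "jaw": 0.0}
  ]
}}

```text
time: 30.65
tool_pos: [590.6, -164.4, 89.6]
tcp_rot: [180.0, 0.2, 100.1]
ft_force: [2.8, -10.1, -4.2]
finger_gap: -0.2
grip_force: 5.1
```

```bash
python3 st.py; python3 cam.py
```

```text
30.65 jig [   1.35 -193.51   89.56] F jig [  1.  -10.4  -4.2] ang 269.6 rad 398.3 gap -0.2 5.1 [179.97   0.18 100.1 ]
scene red edges y [102.5, 78.5, -29.0, -97.0]
side red edges y [109.8, 77.8, -25.2]
```

Call:
{"op": "carry_out", "data": {
  "commands": [
    {"translation": [0.001, 0, 0], "spin": 0, "jaw": 0.0},
    {"translation": [0, 0, 0], "spin": 0, "jaw": 0.0},
    {"translation": [0, 0, 0], "spin": 0, "jaw": 0.0},
    {"translation": [0, 0, 0], "spin": 0, "jaw": 0.0},
    {"translation": [0, 0, 0], "spin": 0, "jaw": 0.0},
    {"translation": [0, 0, 0], "spin": 0, "jaw": 0.0},
    {"translation": [0, 0, 0], "spin": 0, "jaw": 0.0},
    {"translation": [0, 0, 0], "spin": 0, "jaw": 0.0}
  ]
}}

```text
time: 31.52
tool_pos: [590.5, -163.7, 89.6]
tcp_rot: [180.0, 0.2, 100.1]
ft_force: [2.0, -10.6, -4.6]
finger_gap: -0.6
grip_force: 5.8
```

Call:
{"op": "carry_out", "data": {
  "commands": [
    {"translation": [0.001, 0, 0], "spin": 0, "jaw": 0.0},
    {"translation": [0, 0, 0], "spin": 0, "jaw": 0.0},
    {"translation": [0, 0, 0], "spin": 0, "jaw": 0.0},
    {"translation": [0, 0, 0], "spin": 0, "jaw": 0.0},
    {"translation": [0, 0, 0], "spin": 0, "jaw": 0.0},
    {"translation": [0, 0, 0], "spin": 0, "jaw": 0.0},
    {"translation": [0, 0, 0], "spin": 0, "jaw": 0.0},
    {"translation": [0, 0, 0], "spin": 0, "jaw": 0.0}
  ]
}}

```text
time: 32.18
tool_pos: [590.3, -163.0, 89.6]
tcp_rot: [180.0, 0.2, 100.1]
ft_force: [2.9, -13.2, -5.2]
finger_gap: 0.3
grip_force: 6.5
```

```bash
python3 st.py; python3 cam.py
```

```text
32.1833 jig [   1.33 -192.15   89.6 ] F jig [  0.5 -13.6  -5.2] ang 269.6 rad 397.0 gap 0.3 6.5 [179.97   0.24 100.09]
scene red edges y [102.8, 78.5, -29.0, -96.8]
side red edges y [109.8, 77.8, -25.2]
```

Call:
{"op": "carry_out", "data": {
  "commands": [
    {"translation": [0.001, 0, 0], "spin": 0, "jaw": 0.0},
    {"translation": [0.0005, 0, 0], "spin": 0, "jaw": 0.0},
    {"translation": [0.0005, 0, 0], "spin": 0, "jaw": 0.0},
    {"translation": [0, 0, 0], "spin": 0, "jaw": 0.0},
    {"translation": [0, 0, 0], "spin": 0, "jaw": 0.0},
    {"translation": [0, 0, 0], "spin": 0, "jaw": 0.0},
    {"translation": [0, 0, 0], "spin": 0, "jaw": 0.0},
    {"translation": [0, 0, 0], "spin": 0, "jaw": 0.0}
  ]
}}

```text
time: 33.05
tool_pos: [590.1, -161.8, 89.6]
tcp_rot: [180.0, 0.3, 100.1]
ft_force: [4.3, -15.5, -6.3]
finger_gap: -0.3
grip_force: 8.1
```

```bash
python3 st.py; python3 cam.py
```

```text
33.05 jig [   1.34 -190.89   89.63] F jig [  1.5 -16.   -6.3] ang 269.6 rad 395.7 gap -0.3 8.1 [179.95   0.3  100.07]
scene red edges y [102.5, 78.5, -29.0, -96.8]
side red edges y [109.8, 77.8, -25.2]
```

Call:
{"op": "carry_out", "data": {
  "commands": [
    {"translation": [0.001, 0, 0], "spin": 0, "jaw": 0.0},
    {"translation": [0.0005, 0, 0], "spin": 0, "jaw": 0.0},
    {"translation": [0.0005, 0, 0], "spin": 0, "jaw": 0.0},
    {"translation": [0, 0, 0], "spin": 0, "jaw": 0.0},
    {"translation": [0, 0, 0], "spin": 0, "jaw": 0.0},
    {"translation": [0, 0, 0], "spin": 0, "jaw": 0.0},
    {"translation": [0, 0, 0], "spin": 0, "jaw": 0.0},
    {"translation": [0, 0, 0], "spin": 0, "jaw": 0.0}
  ]
}}

```text
time: 33.92
tool_pos: [589.8, -160.5, 89.7]
tcp_rot: [179.9, 0.4, 100.1]
ft_force: [3.8, -18.4, -7.5]
finger_gap: 0.1
grip_force: 9.5
```

```bash
python3 st.py
python3 - <<'E'
from h import *
print(np.mean([(r.snapshot("side"),Rj.T@r.sense()["ft_force"])[1] for _ in range(5)],0))
E
```

```text
33.9167 jig [   1.32 -189.54   89.68] F jig [  0.5 -18.8  -7.5] ang 269.6 rad 394.4 gap 0.1 9.5 [179.94   0.36 100.06]
[  1.41257433 -19.08038871  -7.3106395 ]
```

Call:
{"op": "carry_out", "data": {
  "commands": [
    {"translation": [0.001, 0, 0], "spin": 0, "jaw": 0.0},
    {"translation": [0.001, 0, 0], "spin": 0, "jaw": 0.0},
    {"translation": [0.0005, 0, 0], "spin": 0, "jaw": 0.0},
    {"translation": [0, 0, 0], "spin": 0, "jaw": 0.0},
    {"translation": [0, 0, 0], "spin": 0, "jaw": 0.0},
    {"translation": [0, 0, 0], "spin": 0, "jaw": 0.0},
    {"translation": [0, 0, 0], "spin": 0, "jaw": 0.0},
    {"translation": [0, 0, 0], "spin": 0, "jaw": 0.0}
  ]
}}

```text
time: 34.83
tool_pos: [589.1, -156.6, 89.6]
tcp_rot: [180.0, 0.2, 100.1]
ft_force: [2.9, -12.3, -4.2]
finger_gap: -0.3
grip_force: 6.4
```

```bash
python3 st.py; python3 cam.py;python3 - <<'E'
from h import *
F=[];Y=[]
for _ in range(6):
    r.snapshot("side"); s=r.sense(); F.append(Rj.T@s["ft_force"]);Y.append(J(s["tool_pos"])[1])
print(np.mean(F,0).round(2),np.mean(Y).round(2))
E
```

```text
34.8333 jig [   1.29 -185.63   89.65] F jig [  0.7 -12.6  -4.2] ang 269.6 rad 390.4 gap -0.3 6.4 [179.97   0.23 100.09]
scene red edges y [102.5, 78.5, -29.0, -96.8]
side red edges y [109.5, 77.8, -25.2]
[ -0.06 -12.66  -4.27] -185.65
```

The force fell from 19 to 12.6 N while the trigger ran to its stop, so the pawl must have let a tooth go under load. Nothing was over-pressed. I'll return fully, let it settle, and take another stroke.

Call:
{"op": "carry_out", "data": {
  "commands": [
    {"translation": [-0.0015, 0, 0], "spin": 0, "jaw": 0.0},
    {"translation": [-0.002, 0, 0], "spin": 0, "jaw": 0.0},
    {"translation": [-0.002, 0, 0], "spin": 0, "jaw": 0.0},
    {"translation": [-0.002, 0, 0], "spin": 0, "jaw": 0.0},
    {"translation": [-0.002, 0, 0], "spin": 0, "jaw": 0.0},
    {"translation": [-0.002, 0, 0], "spin": 0, "jaw": 0.0},
    {"translation": [-0.002, 0, 0], "spin": 0, "jaw": 0.0},
    {"translation": [-0.002, 0, 0], "spin": 0, "jaw": 0.0}
  ]
}}

```text
time: 36.0
tool_pos: [591.6, -169.4, 89.5]
tcp_rot: [-180.0, -0.0, 100.1]
ft_force: [-0.8, -0.8, 0.1]
finger_gap: 0.2
grip_force: 0.6
```

Call:
{"op": "carry_out", "data": {
  "commands": [
    {"translation": [-0.002, 0, 0], "spin": 0, "jaw": 0.0},
    {"translation": [-0.002, 0, 0], "spin": 0, "jaw": 0.0},
    {"translation": [-0.002, 0, 0], "spin": 0, "jaw": 0.0},
    {"translation": [-0.002, 0, 0], "spin": 0, "jaw": 0.0},
    {"translation": [-0.002, 0, 0], "spin": 0, "jaw": 0.0},
    {"translation": [-0.002, 0, 0], "spin": 0, "jaw": 0.0},
    {"translation": [0, 0, 0], "spin": 0, "jaw": 0.0},
    {"translation": [0, 0, 0], "spin": 0, "jaw": 0.0}
  ]
}}

```text
time: 36.67
tool_pos: [593.7, -181.0, 89.4]
tcp_rot: [-180.0, -0.0, 100.1]
ft_force: [-0.2, -0.0, 0.3]
finger_gap: -0.0
grip_force: 0.0
```

```bash
python3 st.py; python3 cam.py
```

```text
36.6667 jig [   1.51 -210.43   89.42] F jig [-0.2 -0.   0.3] ang 269.6 rad 415.2 gap -0.0 0.0 [-1.8000e+02 -2.0000e-02  1.0014e+02]
scene red edges y [102.8, 78.5, -29.0, -96.8]
side red edges y [109.8, 77.8, -25.2]
```

Call:
{"op": "carry_out", "data": {
  "commands": [
    {"translation": [0, 0, 0], "spin": 0, "jaw": 0.0},
    {"translation": [0, 0, 0], "spin": 0, "jaw": 0.0},
    {"translation": [0, 0, 0], "spin": 0, "jaw": 0.0},
    {"translation": [0, 0, 0], "spin": 0, "jaw": 0.0},
    {"translation": [0, 0, 0], "spin": 0, "jaw": 0.0},
    {"translation": [0, 0, 0], "spin": 0, "jaw": 0.0},
    {"translation": [0.001, 0, 0], "spin": 0, "jaw": 0.0},
    {"translation": [0.001, 0, 0], "spin": 0, "jaw": 0.0}
  ]
}}

```text
time: 37.53
tool_pos: [593.3, -179.1, 89.5]
tcp_rot: [-180.0, -0.0, 100.1]
ft_force: [-0.2, 0.7, -0.1]
finger_gap: -0.1
grip_force: 0.0
```

Call:
{"op": "carry_out", "data": {
  "commands": [
    {"translation": [0.001, 0, 0], "spin": 0, "jaw": 0.0},
    {"translation": [0.001, 0, 0], "spin": 0, "jaw": 0.0},
    {"translation": [0.001, 0, 0], "spin": 0, "jaw": 0.0},
    {"translation": [0.001, 0, 0], "spin": 0, "jaw": 0.0},
    {"translation": [0.001, 0, 0], "spin": 0, "jaw": 0.0},
    {"translation": [0, 0, 0], "spin": 0, "jaw": 0.0},
    {"translation": [0, 0, 0], "spin": 0, "jaw": 0.0},
    {"translation": [0, 0, 0], "spin": 0, "jaw": 0.0}
  ]
}}

```text
time: 38.2
tool_pos: [592.5, -174.4, 89.5]
tcp_rot: [180.0, 0.0, 100.1]
ft_force: [0.8, -3.9, -0.8]
finger_gap: -0.1
grip_force: 1.6
```

Call:
{"op": "carry_out", "data": {
  "commands": [
    {"translation": [0.001, 0, 0], "spin": 0, "jaw": 0.0},
    {"translation": [0.001, 0, 0], "spin": 0, "jaw": 0.0},
    {"translation": [0, 0, 0], "spin": 0, "jaw": 0.0},
    {"translation": [0, 0, 0], "spin": 0, "jaw": 0.0},
    {"translation": [0, 0, 0], "spin": 0, "jaw": 0.0},
    {"translation": [0, 0, 0], "spin": 0, "jaw": 0.0},
    {"translation": [0, 0, 0], "spin": 0, "jaw": 0.0},
    {"translation": [0, 0, 0], "spin": 0, "jaw": 0.0}
  ]
}}

```text
time: 38.87
tool_pos: [592.3, -173.3, 89.6]
tcp_rot: [180.0, 0.1, 100.1]
ft_force: [2.1, -6.5, -2.9]
finger_gap: -0.1
grip_force: 3.7
```

```bash
python3 st.py; python3 cam.py
```

```text
38.8667 jig [   1.48 -202.59   89.59] F jig [ 0.9 -6.8 -2.9] ang 269.6 rad 407.4 gap -0.1 3.7 [1.7998e+02 9.0000e-02 1.0012e+02]
scene red edges y [102.5, 78.5, -29.0, -97.0]
side red edges y [109.8, 77.8, -25.2]
```

Call:
{"op": "carry_out", "data": {
  "commands": [
    {"translation": [0.001, 0, 0.001], "spin": 0, "jaw": 0.0},
    {"translation": [0.001, 0, 0], "spin": 0, "jaw": 0.0},
    {"translation": [0, 0, 0], "spin": 0, "jaw": 0.0},
    {"translation": [0, 0, 0], "spin": 0, "jaw": 0.0},
    {"translation": [0, 0, 0], "spin": 0, "jaw": 0.0},
    {"translation": [0, 0, 0], "spin": 0, "jaw": 0.0},
    {"translation": [0, 0, 0], "spin": 0, "jaw": 0.0},
    {"translation": [0, 0, 0], "spin": 0, "jaw": 0.0}
  ]
}}

```text
time: 39.73
tool_pos: [592.2, -172.3, 89.5]
tcp_rot: [179.9, 0.2, 100.1]
ft_force: [0.3, -9.8, 2.2]
finger_gap: 0.1
grip_force: 4.9
```

```bash
python3 st.py
```

```text
39.7333 jig [   1.56 -201.59   89.5 ] F jig [-1.5 -9.7  2.2] ang 269.6 rad 406.4 gap 0.1 4.9 [179.95   0.18 100.1 ]
```

Call:
{"op": "carry_out", "data": {
  "commands": [
    {"translation": [0.001, 0, 0], "spin": 0, "jaw": 0.0},
    {"translation": [0.001, 0, 0], "spin": 0, "jaw": 0.0},
    {"translation": [0, 0, 0], "spin": 0, "jaw": 0.0},
    {"translation": [0, 0, 0], "spin": 0, "jaw": 0.0},
    {"translation": [0, 0, 0], "spin": 0, "jaw": 0.0},
    {"translation": [0, 0, 0], "spin": 0, "jaw": 0.0},
    {"translation": [0, 0, 0], "spin": 0, "jaw": 0.0},
    {"translation": [0, 0, 0], "spin": 0, "jaw": 0.0}
  ]
}}

```text
time: 40.4
tool_pos: [591.9, -170.9, 89.5]
tcp_rot: [179.9, 0.2, 100.1]
ft_force: [0.4, -11.9, 0.0]
finger_gap: 0.0
grip_force: 6.4
```

Call:
{"op": "carry_out", "data": {
  "commands": [
    {"translation": [0.001, 0, 0], "spin": 0, "jaw": 0.0},
    {"translation": [0.001, 0, 0], "spin": 0, "jaw": 0.0},
    {"translation": [0, 0, 0], "spin": 0, "jaw": 0.0},
    {"translation": [0, 0, 0], "spin": 0, "jaw": 0.0},
    {"translation": [0, 0, 0], "spin": 0, "jaw": 0.0},
    {"translation": [0, 0, 0], "spin": 0, "jaw": 0.0},
    {"translation": [0, 0, 0], "spin": 0, "jaw": 0.0},
    {"translation": [0, 0, 0], "spin": 0, "jaw": 0.0}
  ]
}}

```text
time: 41.07
tool_pos: [591.7, -169.7, 89.5]
tcp_rot: [179.9, 0.3, 100.1]
ft_force: [1.7, -16.2, -1.1]
finger_gap: -0.0
grip_force: 7.8
```

```bash
python3 st.py; python3 cam.py
```

```text
41.0667 jig [   1.51 -198.91   89.54] F jig [ -1.2 -16.3  -1.1] ang 269.6 rad 403.7 gap -0.0 7.8 [179.93   0.3  100.07]
scene red edges y [102.5, 78.5, -29.0, -96.8]
side red edges y [109.5, 77.8, -25.2]
```

Call:
{"op": "carry_out", "data": {
  "commands": [
    {"translation": [0.0005, 0, 0], "spin": 0, "jaw": 0.0},
    {"translation": [0.0005, 0, 0], "spin": 0, "jaw": 0.0},
    {"translation": [0.0005, 0, 0], "spin": 0, "jaw": 0.0},
    {"translation": [0, 0, 0], "spin": 0, "jaw": 0.0},
    {"translation": [0, 0, 0], "spin": 0, "jaw": 0.0},
    {"translation": [0, 0, 0], "spin": 0, "jaw": 0.0},
    {"translation": [0, 0, 0], "spin": 0, "jaw": 0.0},
    {"translation": [0, 0, 0], "spin": 0, "jaw": 0.0}
  ]
}}

```text
time: 41.93
tool_pos: [591.5, -168.8, 89.6]
tcp_rot: [179.9, 0.4, 100.1]
ft_force: [1.9, -17.9, -2.1]
finger_gap: -0.0
grip_force: 9.1
```

```bash
python3 st.py
```

```text
41.9333 jig [   1.54 -198.03   89.61] F jig [ -1.3 -18.   -2.1] ang 269.6 rad 402.8 gap -0.0 9.1 [179.92   0.35 100.06]
```

Call:
{"op": "carry_out", "data": {
  "commands": [
    {"translation": [0.0005, 0, 0], "spin": 0, "jaw": 0.0},
    {"translation": [0.0005, 0, 0], "spin": 0, "jaw": 0.0},
    {"translation": [0, 0, 0], "spin": 0, "jaw": 0.0},
    {"translation": [0, 0, 0], "spin": 0, "jaw": 0.0},
    {"translation": [0, 0, 0], "spin": 0, "jaw": 0.0},
    {"translation": [0, 0, 0], "spin": 0, "jaw": 0.0},
    {"translation": [0, 0, 0], "spin": 0, "jaw": 0.0},
    {"translation": [0, 0, 0], "spin": 0, "jaw": 0.0}
  ]
}}

```text
time: 42.6
tool_pos: [591.4, -168.2, 89.6]
tcp_rot: [179.9, 0.4, 100.1]
ft_force: [2.4, -18.4, -2.4]
finger_gap: -0.1
grip_force: 9.9
```

```bash
python3 st.py;python3 - <<'E'
from h import *
F=[];Y=[]
for _ in range(4):
    r.snapshot("side"); s=r.sense(); F.append(Rj.T@s["ft_force"]);Y.append(J(s["tool_pos"])[1])
print(np.mean(F,0).round(2),np.mean(Y).round(2))
E
```

```text
42.6 jig [   1.52 -197.44   89.61] F jig [ -0.9 -18.6  -2.4] ang 269.6 rad 402.2 gap -0.1 9.9 [179.91   0.39 100.05]
[ -0.85 -20.12  -2.92] -197.48
```

Call:
{"op": "carry_out", "data": {
  "commands": [
    {"translation": [0.0005, 0, 0], "spin": 0, "jaw": 0.0},
    {"translation": [0.0005, 0, 0], "spin": 0, "jaw": 0.0},
    {"translation": [0.0004, 0, 0], "spin": 0, "jaw": 0.0},
    {"translation": [0, 0, 0], "spin": 0, "jaw": 0.0},
    {"translation": [0, 0, 0], "spin": 0, "jaw": 0.0},
    {"translation": [0, 0, 0], "spin": 0, "jaw": 0.0},
    {"translation": [0, 0, 0], "spin": 0, "jaw": 0.0},
    {"translation": [0, 0, 0], "spin": 0, "jaw": 0.0}
  ]
}}

```text
time: 43.47
tool_pos: [591.2, -167.3, 89.6]
tcp_rot: [179.9, 0.4, 100.0]
ft_force: [3.1, -22.5, -2.8]
finger_gap: -0.2
grip_force: 11.2
```

```bash
python3 st.py;python3 - <<'E'
from h import *
F=[];Y=[]
for _ in range(8):
    r.snapshot("side"); s=r.sense(); F.append(Rj.T@s["ft_force"]);Y.append(J(s["tool_pos"])[1])
print(np.mean(F,0).round(2),np.mean(Y).round(2))
E
python3 cam.py
```

```text
43.4667 jig [   1.49 -196.53   89.63] F jig [ -0.9 -22.7  -2.8] ang 269.6 rad 401.3 gap -0.2 11.2 [179.91   0.43 100.04]
[ -0.95 -22.17  -3.06] -196.53
scene red edges y [102.5, 78.8, -29.0, -96.8]
side red edges y [109.8, 77.8, -25.2]
```

Call:
{"op": "carry_out", "data": {
  "commands": [
    {"translation": [0.0004, 0, 0], "spin": 0, "jaw": 0.0},
    {"translation": [0.0004, 0, 0], "spin": 0, "jaw": 0.0},
    {"translation": [0, 0, 0], "spin": 0, "jaw": 0.0},
    {"translation": [0, 0, 0], "spin": 0, "jaw": 0.0},
    {"translation": [0, 0, 0], "spin": 0, "jaw": 0.0},
    {"translation": [0, 0, 0], "spin": 0, "jaw": 0.0},
    {"translation": [0, 0, 0], "spin": 0, "jaw": 0.0},
    {"translation": [0, 0, 0], "spin": 0, "jaw": 0.0}
  ]
}}

```text
time: 44.73
tool_pos: [591.1, -166.8, 89.6]
tcp_rot: [179.9, 0.5, 100.0]
ft_force: [3.5, -23.0, -3.4]
finger_gap: -0.0
grip_force: 12.0
```

```bash
python3 st.py;python3 - <<'E'
from h import *
F=[];Y=[]
for _ in range(20):
    r.snapshot("side"); s=r.sense(); F.append(Rj.T@s["ft_force"]);Y.append(J(s["tool_pos"])[1])
print(np.mean(F,0).round(2),np.mean(F[-5:],0).round(2),np.mean(Y).round(2),np.ptp(Y).round(3))
E
python3 cam.py
```

```text
44.7333 jig [   1.49 -196.03   89.64] F jig [ -0.6 -23.3  -3.4] ang 269.6 rad 400.8 gap -0.0 12.0 [179.9    0.45 100.03]
[ -0.86 -23.35  -3.89] [ -0.62 -22.7   -4.27] -196.07 0.078
scene red edges y [102.5, 78.8, -29.0, -96.8]
side red edges y [109.8, 77.8, -25.2]
```

The force holds steadily at 23.4 N on the trigger. Taking off about 8.8 N for the return spring and bar friction leaves about 14.6 N on the pad, so I'm handing in.

```bash
python3 -c "
from bench import r
print(r.hand_in())"
```

```text
the job is handed in; nothing more can be done
None
```

I handed the job in with the crank-side half against the screw jaw, the halves pushed together, and the trigger held in by the closed fingers, with an estimated 14.6 N on the pad; the ratchet let go once on the second stroke, so it took a third.

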